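# Stand the exhibit case up on the photo stand

### The arm

A 6-joint arm with a two-finger parallel gripper is mounted at the origin on the work surface. World frame = base frame: x ahead of the robot, y to its left, z up, the work surface at z = 0. Lengths are in m, angles in rad, forces in N, time in s.
With the tool pointing down it reaches from about 0.375 to 0.975 m from the base axis. Payload 3.8 kg.
Tool frame: the origin (TCP) lies midway between the tips of the shut fingers; the grasp point (between the pads) lies 19 mm behind it; z points along the fingers, y is the line along which they close (so a half turn about z gives the same grasp; the last joint's range is limited). The gripper opens to 85 mm and grips with 20 to 120 N. Pads are 22 mm wide; open, the fingers measure 114 mm over their backs; the gripper's body (76 mm by 85 mm) begins 54 mm behind the grasp point. The pads swing forward as they close: fully open they stand 13 mm farther back than shut.
Start: joints at [1.113, 0.264, 1.604, -0, 1.274, -0.037], TCP at [0.276, 0.616, 0.231] pointing down, gripper open.
Joint ranges: [-2.63, 2.63], [-0.94, 2.18], [0.31, 2.57], [-1.31, 4.45], [0, 2.66], [-2.55, 2.55]. Speed limits (rad/s): [2.57, 2.57, 3.14, 3.14, 3.14, 3.14].

### API

Orientations are given as a rotation vector (axis times angle).
In Python, from workcell import bot, imaging gives the robot as it stands.
- The arm moves only by the tool step_arm, never from a script. Its argument "series" is a list of rows, each an object of numbers: "grip": the closure, from -1 (fully open) to 1 (shut); "x", "y", "z": the shift along the tool's x, y, z normalised to -1 to 1, where 1 is 500 mm; "ax", "ay", "az": the turn, a rotation vector about the tool's x, y, z normalised to -1 to 1, where 1 is 30 degrees. A call has 1 to 12 rows; each row is the pose to reach, as a shift and turn from the pose commanded when the call began, along the tool's axes at that moment; what a row does not reach only later rows make up. A row lasts 1/10 s, in which the tool goes at most 50 mm and 8.59 degrees, less where a joint would pass 70% of its speed; a pose out of reach is approached as far as the arm can. A call with a number of a shift or a turn outside -1 to 1 is refused whole. A call with a gripper value outside its range is refused whole. The fingers move at their own pace and stop on an object; "force" is the grip in N (left out, the last holds). Time passes only in rows, so rows that repeat a pose let the fingers close. It gives the time, the measured TCP pose, the force, the opening and the grip force at its end, in the units of the state.
- bot.read_state(): the state, without advancing time (a new reading comes with each control period).
- imaging.read_camera(name): name is "side" or "top"; returns a dict with "img" (400x640x3 uint8, red, green, blue), "fx", "fy", "cx", "cy" (pixels), "R" (3x3) and "t" (3): a world point X has camera coordinates R X + t. Camera axes: x right, y down, z forward; pixel columns grow to the right and rows downward; lengths in m; the calibration is good to about 2 mm. A picture is of the moment at which its call begins. There is no depth.
- bot.finish_job(): hands the job in; it is judged then, once.
The state is a dict: "time": time; "q": joint angles; "joint_vel": joint speeds; "joint_torque": joint torques, N m; "tool_pos": TCP position; "tcp_rot": TCP orientation; "wrist_force": force on the tool from outside, world axes, zero at the start; "torque": the same for the moment, N m; "width": opening from 0.0 (shut) to 1.0 (fully open); "grip_force": force on a finger pad.
Only numpy, scipy, OpenCV 4.12 (cv2) and the standard library are available. Lean on these libraries where they do the work, as an engineer would, in place of code of your own. Each camera call takes 0.05 s, during which the arm holds its last target. There are 200 camera calls.

### The job

On the evidence desk, tip the flat hard case upright for its photograph: slide it home against the fence of the photo stand and raise its overhanging edge so that it pivots up on its edge at the fence (do not lift it off the stand) until it stands squarely against the fence with its underside facing away from the fence. Then swing the steel keeper fully shut across the case's foot, let go, and leave the jar, tape roll and cutter as they are.

Things in the scene. Friction and masses are not known exactly. Their poses are not given: they have to be found in the camera images.
- stand: Aluminium photo stand fixed to the table (placed anew each time, turned 0.8 to 1.25 rad clockwise from the robot's own frame): flat deck 270 wide (y), top 60 above the table, 12 thick, on a narrower grey foot. Origin at table height below the middle of the fence's upright face; x points square into the fence (its face is x 0; deck and case are at x below 0), y along the fence, z up. Sizes in mm.
- deck_edge (a point): Middle of the top of the deck's open edge, opposite the fence: stand x -125, z 60. Axes as the stand. The foot below is set back 45 from it, so there is free air under this edge.
- fence_top (a point): Middle of the top of the fence's face: stand x 0, 110 above the deck. Axes as the stand. The fence is an open frame 200 wide, 12 thick: a kerb 30 high, posts 20 wide at y +-90, a top rail 18 high.
- case_mid (a point): Centre of the loose flat hard grey plastic case, a box 160 (own x) x 140 (own y) x 24 (own z), 0.3 to 0.55 kg. It starts flat on the deck, turned up to 0.25 rad, short of the fence, one edge overhanging the deck's open side; pushed home it still overhangs by 35. Own x points from that edge to the far edge, own z out of its top face. Centre 72 above the table lying, 140 upright.
- case_near (a point): Middle of the case's lower overhanging edge (own x -80, bottom face): the edge to be raised. Axes as the case.
- case_far (a point): Middle of the case's lower far edge (own x +80, bottom face), the edge it pivots on; it slips back 24 (the case's thickness) from the fence as the case comes upright. Axes as the case.
- keeper (a joint): Angle (rad) of the steel swing keeper: 0 = shut on its stop, bar parallel to the fence; grows as it swings open away from the fence (clockwise from above), to 2.3; starts at 1.5 to 1.8. Friction 0.04 N m, stays where left. Bar 12 x 12, 125 long, from the hinge along stand -y when shut, 4 to 16 above the deck, 30 from the fence face, so it clears the foot of the upright case by 6.
- keeper_hinge (a point): Vertical hinge axis of the keeper at deck height: stand x -36, y +110, z 60. Axes as the stand. Hub of radius 10, 21 high.
- keeper_knob (a point): Middle of the keeper's black upright push knob, radius 8, from 4 to 44 above the deck (this point 24). It is on a side arm of the bar; shut, it lies at stand x -50, y -105 from the hinge. It circles the hinge at 116, counter-clockwise from above as it closes.
- jar_mid (a point): Centre of a lidded jar, 64 across and 100 high, standing on the table near the stand; bystander.
- tape_mid (a point): Centre of a roll of tape lying flat, 96 across, 25 high; bystander.
- cutter_mid (a point): Centre of a snap-off cutter knife lying flat, about 150 long, 26 wide, 18 high; bystander.

How it is judged:
By the outcome, as a careful person would: the job done as asked, in the order asked, and still so for the second after the job is handed in, with the robot touching nothing.
It also fails if it takes over 72 s, if anything falls off the work surface, if the arm or the gripper's body presses on something with over 40 N, if the wrist force passes 120 N, or if a joint passes its speed limit or range.

## Working session

There is one attempt and no reset: what is moved stays moved. The work goes in short steps, Python scripts to look and compute and a tool call to move; the robot and the scene stay as the last step left them, time stands still between calls to the robot, and variables do not carry over. Pictures are saved under pics/ and viewed, at most 10 in all, crops included, and the job is handed in when it is done.

Besides the shell and the picture viewer there is one more tool, called after ">>>" by a JSON object that holds its "name" and its "arguments", one argument or row to a line. step_arm: Moves the arm, as the interface text tells. Scaled input: -1 to 1 covers 500 mm each way for a shift and 30 degrees each way for a turn. Its arguments: {"type":"object","properties":{"series":{"type":"array","items":{"type":"object","properties":{"grip":{"type":"number"},"x":{"type":"number","minimum":-1,"maximum":1},"y":{"type":"number","minimum":-1,"maximum":1},"z":{"type":"number","minimum":-1,"maximum":1},"ax":{"type":"number","minimum":-1,"maximum":1},"ay":{"type":"number","minimum":-1,"maximum":1},"az":{"type":"number","minimum":-1,"maximum":1}}}},"force":{"type":"number"}},"required":["series"]}

```bash
mkdir -p pics; ls; cat > h.py <<'E'
import numpy as np,cv2
from scipy.spatial.transform import Rotation as Ro
from workcell import bot,imaging
def shot(n,name,crop=None,s=1):
    c=imaging.read_camera(n); im=c['img']
    if crop: u0,v0,u1,v1=crop; im=im[v0:v1,u0:u1]
    im=cv2.resize(im,None,fx=s,fy=s,interpolation=cv2.INTER_CUBIC)
    cv2.imwrite('pics/'+name,im[:,:,::-1]); return c
def ray(c,u,v,z):
    d=c['R'].T@np.array([(u-c['cx'])/c['fx'],(v-c['cy'])/c['fy'],1]); o=-c['R'].T@c['t']
    return o+d*(z-o[2])/d[2]
def proj(c,X):
    p=c['R']@np.asarray(X)+c['t']; return np.array([c['fx']*p[0]/p[2]+c['cx'],c['fy']*p[1]/p[2]+c['cy']])
E
python3 - <<'E'
from h import *
a=shot('top','t0.png',s=1.25);b=shot('side','s0.png',s=1.25)
for c in(a,b):print(c['fx'],-c['R'].T@c['t'],c['R'].round(2).tolist())
s=bot.read_state();print({k:np.round(v,3) for k,v in s.items()})
E
```

```text
pics
383.4570718087622 [0.46772744 0.02425731 0.97442332] [[0.0, -1.0, 0.03], [-0.99, -0.01, -0.14], [0.14, -0.03, -0.99]]
391.9423556696329 [0.57104786 0.5590876  0.82469133] [[-1.0, -0.06, -0.02], [-0.03, 0.78, -0.62], [0.05, -0.62, -0.78]]
{'time': np.float64(0.1), 'q': array([ 1.113,  0.265,  1.605,  0.   ,  1.274, -0.037]), 'joint_vel': array([ 0.001, -0.002, -0.003,  0.001, -0.   , -0.001]), 'joint_torque': array([-0.0000e+00, -5.1671e+01, -3.6859e+01, -0.0000e+00,  6.0000e-03,
        0.0000e+00]), 'tool_pos': array([0.275, 0.616, 0.23 ]), 'tcp_rot': array([-6.560e-01, -3.072e+00,  3.000e-03]), 'wrist_force': array([-0.148, -0.282,  0.211]), 'torque': array([ 0.   , -0.03 , -0.003]), 'grip_force': np.float64(0.0), 'width': np.float64(1.002)}
```

View pics/t0.png

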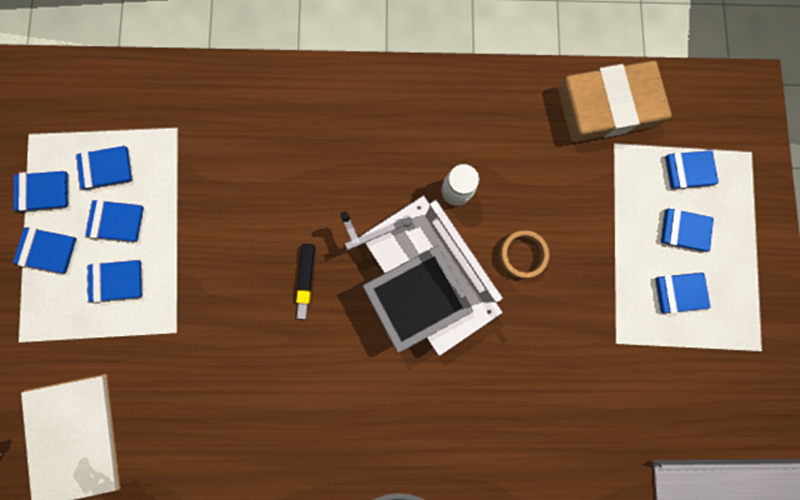

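View pics/s0.png

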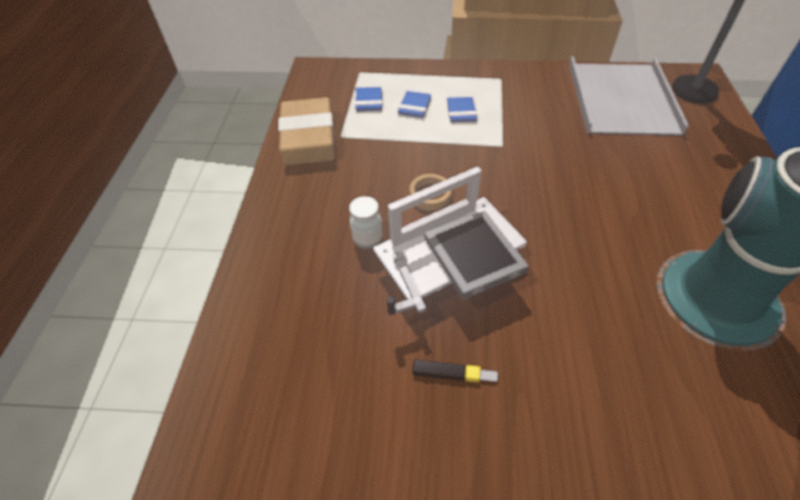

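The top view shows the stand at about (430,275), with the fence running (430,200)–(500,300), the case at (417,298) and the knob at (346,217). The jar is at (460,185), the tape at (524,254) and the cutter at (305,280). I'll enlarge both views next.

```bash
python3 - <<'E'
from h import *
shot('top','t1.png',(255,145,415,295),4);shot('side','s1.png',(290,125,440,255),5)
E
```

```text
(no output)
```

View pics/t1.png

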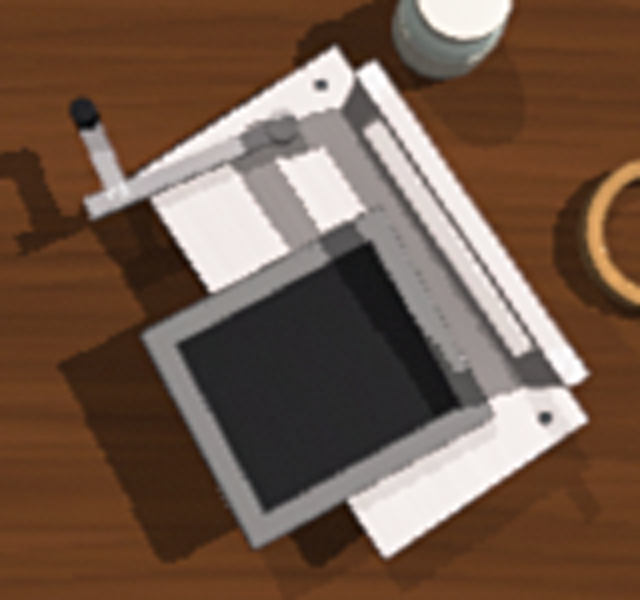

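View pics/s1.png

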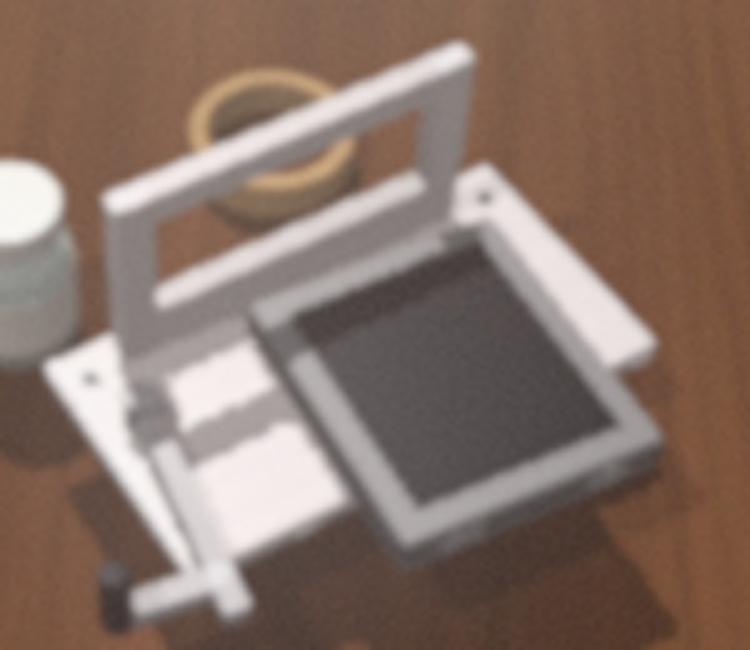

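The crops show the case's near edge at (143,335)–(258,548) and its far edge at (375,210)–(492,410) in t1. The deck's near-right corner is at (388,557), the hub at (283,128) and the knob at (84,108). I'll fit the stand and case poses from both views.

```bash
cat > fit.py <<'E'
from h import *
from scipy.optimize import least_squares
import json
T=imaging.read_camera('top');S=imaging.read_camera('side')
def px(c,U,V): return ((255+(U+.5)/4-.5,145+(V+.5)/4-.5) if c is T else (290+(U+.5)/5-.5,125+(V+.5)/5-.5))
def P(p,l): 
    c,s=np.cos(p[2]),np.sin(p[2]); return np.array([p[0]+c*l[0]-s*l[1],p[1]+s*l[0]+c*l[1],l[2]])
st=[(T,375,62,(.012,.1,.17)),(T,588,377,(.012,-.1,.17)),(T,388,557,(-.125,-.135,.06)),(T,283,126,(-.036,.11,.081)),
(S,108,210,(0,.1,.17)),(S,472,65,(0,-.1,.17)),(S,657,345,(-.125,-.135,.06)),(S,153,400,(-.036,.11,.081))]
z=.084
ca=[(T,143,335,(-.08,.07,z)),(T,258,548,(-.08,-.07,z)),(T,492,408,(.08,-.07,z)),(T,375,210,(.08,.07,z)),
(S,405,552,(-.08,.07,z)),(S,660,440,(-.08,-.07,z)),(S,480,232,(.08,-.07,z)),(S,250,308,(.08,.07,z))]
def fit(L,x0):
    f=lambda p:np.concatenate([proj(c,P(p,l))-px(c,u,v) for c,u,v,l in L])
    r=least_squares(f,x0,loss='soft_l1');print(r.x.round(4),f(r.x).reshape(-1,2).round(1).tolist());return r.x
s=fit(st,[.55,0,-.9]);c=fit(ca,[.45,0,-.6])
def inS(X):
    d=np.array(X[:2])-s[:2];C,Q=np.cos(s[2]),np.sin(s[2]);return np.array([C*d[0]+Q*d[1],-Q*d[0]+C*d[1]])
print('case in stand',inS(c),c[2]-s[2])
for cam,u,v in((T,84,106),(S,115,572)):
    k=ray(cam,*px(cam,u,v),.104);d=inS(k)-[-.036,.11];print('knob',k,inS(k),np.hypot(*d),np.arctan2(-.105,-.05)-np.arctan2(d[1],d[0]))
for n,u,v in(('jar',460,172),('tape',524,254),('cut',305,280)):
    w=ray(T,u/1.25,v/1.25,{'jar':.1,'tape':.025,'cut':.01}[n]);print(n,w.round(3),inS(w).round(3))
json.dump(dict(s=list(s),c=list(c)),open('p.json','w'))
E
python3 fit.py
```

```text
[ 0.5613 -0.1044 -0.9841] [[-0.3, -0.0], [-0.3, -0.7], [-0.6, 0.4], [-0.2, -0.3], [1.9, 0.5], [0.8, -1.8], [0.0, -1.0], [-1.8, -1.2]]
[ 0.4877 -0.0322 -1.0564] [[-2.1, -0.4], [-1.2, 0.3], [0.6, 0.4], [-0.2, -2.5], [0.2, -0.4], [1.1, -0.8], [0.8, -3.9], [-1.6, -0.1]]
case in stand [-0.10088767 -0.02132513] -0.07229207763388967
knob [0.63867222 0.10162485 0.104     ] [-0.12872971  0.17851708] 0.1152969573109135 -4.520455292037843
knob [0.63702322 0.10209666 0.104     ] [-0.13003553  0.17740504] 0.11569839909219258 -4.534893180116313
jar [ 0.722 -0.114  0.1  ] [0.097 0.128]
tape [ 0.575 -0.252  0.025] [ 0.131 -0.07 ]
cut [0.522 0.186 0.01 ] [-0.264  0.128]
```

```bash
cat >> h.py <<'E'
import json
def load():
    p=json.load(open('p.json')); s=p['s']; return s
def SR(): return Ro.from_euler('z',load()[2]).as_matrix()
def w(l): s=load(); return np.array([s[0],s[1],0])+SR()@np.asarray(l,float)
def tool(phi,sg=1,yaw=0):
    # tool pointing stand +x pitched down by phi (rad); y_tool = sg*(stand up-ish)
    zt=np.array([np.cos(phi),0,-np.sin(phi)]); yt=sg*np.array([np.sin(phi),0,np.cos(phi)])
    return SR()@Ro.from_euler('z',yaw).as_matrix()@np.c_[np.cross(yt,zt),yt,zt]
def rel(p,R,p0=None,R0=None):
    if p0 is None:
        s=bot.read_state(); p0=s['tool_pos']; R0=Ro.from_rotvec(s['tcp_rot']).as_matrix()
    return np.r_[R0.T@(np.asarray(p)-p0)/.5, Ro.from_matrix(R0.T@R).as_rotvec()/np.radians(30)].round(3)
def rec():
    s=bot.read_state(); d=[list(map(float,s[k])) for k in('q','tool_pos','tcp_rot')]
    open('fk.jsonl','a').write(json.dumps(d)+'\n'); return s
E
python3 - <<'E'
from h import *
s=rec();print(Ro.from_rotvec(s['tcp_rot']).as_matrix().round(2))
for sg in(1,-1):
  for phi in(0,.5,1.57): print(sg,phi,w([-.3,-.02,.2]).round(3),rel(w([-.3,-.02,.2]),tool(phi,sg)))
E
```

```text
[[-0.91  0.41 -0.  ]
 [ 0.41  0.91 -0.  ]
 [ 0.   -0.   -1.  ]]
1 0 [0.379 0.134 0.2  ] [-0.581 -0.795  0.062 -1.696 -3.076  3.078]
1 0.5 [0.379 0.134 0.2  ] [-0.581 -0.795  0.062 -1.182 -2.142  3.615]
1 1.57 [0.379 0.134 0.2  ] [-5.810e-01 -7.950e-01  6.200e-02 -2.000e-03 -0.000e+00  4.076e+00]
-1 0 [0.379 0.134 0.2  ] [-0.581 -0.795  0.062  2.719 -1.5   -1.499]
-1 0.5 [0.379 0.134 0.2  ] [-0.581 -0.795  0.062  1.861 -1.027 -1.73 ]
-1 1.57 [0.379 0.134 0.2  ] [-0.581 -0.795  0.062  0.    -0.002 -1.924]
```

>>> {"name": "step_arm", "arguments": {
  "series": [
    {"z": -0.1, "ax": 0.4},
    {"z": -0.1, "ax": 0.8, "az": 0.5},
    {"z": -0.1, "ax": 0.8, "az": 0.5},
    {"z": -0.1, "ax": 0.8, "az": 0.5},
    {"z": -0.1, "ax": 0.8, "az": 0.5}
  ]
}}

```text
validation failed for argument at $.se...
```

```bash
python3 - <<'E'
from h import *
s=rec();print(s['q'].round(3),s['tool_pos'].round(3))
E
```

```text
[ 1.113  0.264  1.604  0.     1.274 -0.037] [0.276 0.616 0.231]
```

>>> {"name": "step_arm", "arguments": {
  "series": [
    {"x": 0.1, "ay": 0.2, "az": -0.2},
    {"x": 0.1, "ay": 0.8, "az": -0.5},
    {"x": 0.1, "ay": 0.8, "az": -0.5},
    {"x": 0.1, "ay": 0.8, "az": -0.5},
    {"x": 0.1, "ay": 0.8, "az": -0.5}
  ]
}}

```text
validation failed for argument at $.se...
```

```bash
python3 - <<'E'
from h import *
s=rec();print(s['q'].round(3),s['tool_pos'].round(3))
E
```

```text
[ 1.113  0.264  1.604  0.     1.274 -0.037] [0.276 0.616 0.231]
```

>>> {"name": "step_arm", "arguments": {
  "series": [
    {"grip": -1, "x": 0, "y": 0, "z": -0.1, "ax": 0.3, "ay": 0, "az": 0},
    {"grip": -1, "x": 0, "y": 0, "z": -0.1, "ax": 0.8, "ay": 0, "az": -0.5},
    {"grip": -1, "x": 0, "y": 0, "z": -0.1, "ax": 0.8, "ay": 0, "az": -0.5},
    {"grip": -1, "x": 0, "y": 0, "z": -0.1, "ax": 0.8, "ay": 0, "az": -0.5},
    {"grip": -1, "x": 0, "y": 0, "z": -0.1, "ax": 0.8, "ay": 0, "az": -0.5}
  ],
  "force": 30
}}

```text
time: 0.8
tool_pos: [0.2755, 0.617, 0.2782]
tcp_rot: [-0.23, -2.98, 0.625]
wrist_force: [0.1, 0.0, -0.3]
width: 1.002
grip_force: 0.0
```

```bash
python3 - <<'E'
from h import *
s=rec();print(s['q'].round(3),s['tool_pos'].round(3))
E
```

```text
[ 1.143  0.53   1.212 -0.058  1.817 -0.276] [0.276 0.617 0.278]
```

>>> {"name": "step_arm", "arguments": {
  "series": [
    {"grip": -1, "x": -0.1, "y": -0.1, "z": 0, "ax": 0.2, "ay": -0.2, "az": 0},
    {"grip": -1, "x": -0.1, "y": -0.1, "z": 0, "ax": 0.5, "ay": -0.5, "az": -0.3},
    {"grip": -1, "x": -0.1, "y": -0.1, "z": 0, "ax": 0.5, "ay": -0.5, "az": -0.3},
    {"grip": -1, "x": -0.1, "y": -0.1, "z": 0, "ax": 0.5, "ay": -0.5, "az": -0.3},
    {"grip": -1, "x": -0.1, "y": -0.1, "z": 0, "ax": 0.5, "ay": -0.5, "az": -0.3}
  ]
}}

```text
time: 1.3
tool_pos: [0.3178, 0.5625, 0.2984]
tcp_rot: [-0.1, 2.852, -1.003]
wrist_force: [0.2, -0.6, 0.8]
width: 1.007
grip_force: 0.0
```

```bash
python3 - <<'E'
from h import *
s=rec();print(s['q'].round(3),s['tool_pos'].round(3))
E
```

```text
[ 1.204  0.556  1.225 -0.379  1.937 -0.468] [0.318 0.563 0.298]
```

```bash
cat > kin.py <<'E'
from h import *
from scipy.optimize import least_squares
D=[json.loads(l) for l in open('fk.jsonl')]
E=lambda a,t:Ro.from_euler(a,t).as_matrix()
def fk(q,k):
    a1,d1,a2,e,a3,L,o=k; R=E('z',q[0]); p=R@[a1,0,d1]; R=R@E('y',q[1]); p=p+R@[0,0,a2]; R=R@E('y',q[2]); p=p+R@[e,0,a3]
    R=R@E('z',S4*q[3]); R=R@E('y',q[4]); p=p+R@[0,0,L]; return p,R@E('z',S6*q[5]+o)
def err(k):
    r=[]
    for q,p,t in D:
        P,R=fk(q,k); r+=list((P-p)*100)+list(Ro.from_matrix(R.T@Ro.from_rotvec(t).as_matrix()).as_rotvec()*30)
    return np.r_[r,.003*(k-k0)*10]
k0=np.array([0,.3,.45,0,.4,.25,np.pi/2]); best=None
for S4 in(1,-1):
  for S6 in(1,-1):
    for o in(1.57,-1.57):
      k1=k0.copy();k1[6]=o
      r=least_squares(err,k1)
      if best is None or r.cost<best[0]: best=(r.cost,r.x,S4,S6)
c,K,S4,S6=best
lo=np.array([-2.63,-.94,.31,-1.31,0,-2.55]);hi=np.array([2.63,2.18,2.57,4.45,2.66,2.55])
def ik(p,R,q0=None,n=40):
    rng=np.random.default_rng(0);out=[]
    for i in range(n):
        g=q0 if (q0 is not None and i==0) else rng.uniform(lo,hi)
        def f(q):
            P,RR=fk(q,K);return np.r_[(P-p)*5,Ro.from_matrix(RR.T@R).as_rotvec()]
        r=least_squares(f,np.clip(g,lo+1e-6,hi-1e-6),bounds=(lo,hi))
        if r.cost<1e-6 and not any(np.abs(r.x-o).max()<.05 for o in out):
            out.append(r.x)
            if q0 is not None and i==0:break
    return out
if __name__=='__main__':
    print(c,K.round(3),S4,S6)
    for sg in(1,-1):
      for phi in(0,.3,.6): 
        p=w([-.16-.05,-.02,.072]); print(sg,phi,[o.round(2).tolist() for o in ik(p,tool(phi,sg),n=25)])
      p=w([-.012,-.02,.21]);print(sg,'up',[o.round(2).tolist() for o in ik(p,tool(np.pi/2,sg),n=25)])
E
python3 kin.py
```

```text
11.464226709412305 [0.183 0.557 0.289 0.201 0.497 0.267 1.571] 1 1
1 0 []
1 0.3 []
1 0.6 []
1 up [[-0.19, -0.09, 2.03, -0.0, 1.2, 0.79]]
-1 0 []
-1 0.3 []
-1 0.6 [[0.67, 0.8, 1.96, -1.25, 1.05, -0.45]]
-1 up [[-0.19, -0.09, 2.03, -0.0, 1.2, -2.35]]
```

```bash
python3 - <<'E'
from kin import *
for S in((S4,S6),(-S4,S6),(S4,-S6),(-S4,-S6)):
    import kin; kin.S4,kin.S6=S
    r=least_squares(err,k0);print(S,r.cost,r.x.round(3));print(err(r.x)[:-7].reshape(-1,6).round(2))
print(len(D))
for q,p,t in D: print(np.round(q,3),np.round(p,3),Ro.from_rotvec(t).as_matrix().round(3).tolist())
E
```

```text
(1, 1) 11.464226709412378 [0.183 0.557 0.289 0.201 0.497 0.267 1.571]
[[ 2.24 -1.09  0.02 -0.    0.   -0.  ]
 [ 2.24 -1.09  0.02 -0.    0.   -0.  ]
 [ 2.24 -1.09  0.02 -0.    0.   -0.  ]
 [ 1.88 -0.78  0.17 -0.   -0.    0.  ]
 [-0.31  0.01 -0.25 -0.    0.    0.  ]]
(-1, 1) 270.71365032580616 [ 1.372  2.545 -1.162  1.5    0.049 -0.258  1.631]
[[  2.27  -1.02   0.18  -0.     0.    -1.81]
 [  2.27  -1.02   0.18  -0.     0.    -1.81]
 [  2.27  -1.02   0.18  -0.     0.    -1.81]
 [  2.02  -0.35   1.3    0.83  -3.3   -0.96]
 [ -0.86  -0.51  -1.85   8.98 -19.19   6.4 ]]
(1, -1) 287.0263228349964 [0.183 0.557 0.289 0.201 0.497 0.267 1.229]
[[ 2.240e+00 -1.090e+00  2.000e-02 -0.000e+00  0.000e+00  8.040e+00]
 [ 2.240e+00 -1.090e+00  2.000e-02 -0.000e+00  0.000e+00  8.040e+00]
 [ 2.240e+00 -1.090e+00  2.000e-02 -0.000e+00  0.000e+00  8.040e+00]
 [ 1.880e+00 -7.800e-01  1.700e-01 -0.000e+00 -0.000e+00 -6.290e+00]
 [-3.100e-01  1.000e-02 -2.500e-01 -0.000e+00  0.000e+00 -1.782e+01]]
(-1, -1) 387.71748044165065 [ 1.372  2.545 -1.162  1.5    0.049 -0.258  1.295]
[[  2.27  -1.02   0.18  -0.     0. 
[... 171 characters left out ...]
.93 -21.07 -10.82]]
5
[ 1.113  0.264  1.604  0.     1.274 -0.037] [0.276 0.616 0.231] [[-0.913, 0.408, -0.0], [0.408, 0.913, -0.001], [0.0, -0.001, -1.0]]
[ 1.113  0.264  1.604  0.     1.274 -0.037] [0.276 0.616 0.231] [[-0.913, 0.408, -0.0], [0.408, 0.913, -0.001], [0.0, -0.001, -1.0]]
[ 1.113  0.264  1.604  0.     1.274 -0.037] [0.276 0.616 0.231] [[-0.913, 0.408, -0.0], [0.408, 0.913, -0.001], [0.0, -0.001, -1.0]]
[ 1.143  0.53   1.212 -0.058  1.817 -0.276] [0.276 0.617 0.278] [[-0.985, 0.129, -0.116], [0.165, 0.905, -0.392], [0.055, -0.405, -0.913]]
[ 1.204  0.556  1.225 -0.379  1.937 -0.468] [0.318 0.563 0.298] [[-0.991, -0.023, 0.132], [-0.101, 0.779, -0.619], [-0.088, -0.627, -0.774]]
```

>>> {"name": "step_arm", "arguments": {
  "series": [
    {"grip": -1, "x": -0.1, "y": -0.1, "z": 0, "ax": 0.1, "ay": -0.2, "az": 0},
    {"grip": -1, "x": -0.2, "y": -0.2, "z": 0.05, "ax": 0.2, "ay": -0.5, "az": -0.2},
    {"grip": -1, "x": -0.2, "y": -0.3, "z": 0.05, "ax": 0.2, "ay": -0.8, "az": -0.3},
    {"grip": -1, "x": -0.2, "y": -0.4, "z": 0.05, "ax": 0.2, "ay": -0.8, "az": -0.3},
    {"grip": -1, "x": -0.2, "y": -0.4, "z": 0.05, "ax": 0.2, "ay": -0.8, "az": -0.3},
    {"grip": -1, "x": -0.2, "y": -0.4, "z": 0.05, "ax": 0.2, "ay": -0.8, "az": -0.3}
  ]
}}

```text
time: 1.9
tool_pos: [0.4267, 0.3984, 0.4198]
tcp_rot: [-0.461, 2.436, -1.007]
wrist_force: [-0.1, 0.5, 0.7]
width: 1.003
grip_force: 0.0
```

```bash
sed -i "s/a1,d1,a2,e,a3,L,o=k/a1,d1,a2,e,a3,L,o,b,cx,cy=k/; s/\[a1,0,d1\]/[a1,b,d1]/; s/p=p+R@\[0,0,L\]/p=p+R@[cx,cy,L]/; s/k0=np.array(\[0,.3,.45,0,.4,.25,np.pi\/2\])/k0=np.array([0,.3,.45,0,.4,.25,np.pi\/2,0,0,0])/" kin.py
python3 - <<'E'
from h import *
s=rec();print(s['q'].round(3),s['tool_pos'].round(3))
import kin;print(kin.c,kin.K.round(3));print(kin.err(kin.K)[:-10].reshape(-1,6).round(2)[2:])
E
python3 kin.py
```

```text
[ 1.147  0.177  1.602 -0.818  1.738 -0.779] [0.427 0.398 0.42 ]
1.9780208483366557e-05 [0.000e+00 2.520e-01 5.120e-01 1.000e-03 5.660e-01 3.480e-01 1.571e+00
 2.500e-02 0.000e+00 0.000e+00]
[[ 0. -0.  0. -0.  0. -0.]
 [-0. -0. -0. -0. -0.  0.]
 [-0.  0.  0. -0.  0.  0.]
 [ 0.  0. -0. -0.  0.  0.]]
1.9780208483366557e-05 [0.000e+00 2.520e-01 5.120e-01 1.000e-03 5.660e-01 3.480e-01 1.571e+00
 2.500e-02 0.000e+00 0.000e+00] 1 1
1 0 []
1 0.3 []
1 0.6 [[0.77, 0.21, 2.38, -1.09, 1.16, 2.55]]
1 up [[-0.24, 0.04, 1.9, -0.0, 1.2, 0.75]]
-1 0 [[0.92, 0.73, 2.27, -1.24, 1.62, -0.13]]
-1 0.3 [[0.88, 0.46, 2.34, -1.2, 1.38, -0.33]]
-1 0.6 [[0.77, 0.21, 2.38, -1.09, 1.16, -0.59]]
-1 up [[-0.24, 0.04, 1.9, 0.0, 1.2, -2.4]]
```

```bash
cat >> kin.py <<'E'
def plan(wps,n=1):
    s=bot.read_state(); p0=s['tool_pos'];R0=Ro.from_rotvec(s['tcp_rot']).as_matrix(); q=s['q']
    for p,R in wps:
        rv=Ro.from_matrix(R0.T@R).as_rotvec(); m=max(1,int(np.ceil(np.abs(rv).max()/np.radians(29.9)-1e-9)))
        for i in range(m):
            pi=p0+(p-p0)/(m-i); Ri=R0@Ro.from_rotvec(Ro.from_matrix(R0.T@R).as_rotvec()/(m-i)).as_matrix()
            o=ik(pi,Ri,q0=q,n=1); q=o[0] if o else q
            print(rel(pi,Ri,p0,R0).tolist(),'mm/deg',round(1000*np.linalg.norm(pi-p0)),round(np.degrees(np.linalg.norm(Ro.from_matrix(R0.T@Ri).as_rotvec()))),q.round(2).tolist() if o else 'NOIK')
            p0,R0=pi,Ri
E
python3 - <<'E'
from kin import *
R=tool(.3,-1)@E('z',-np.pi/2)
plan([(w([-.30,-.02,.25]),R),(w([-.23,-.02,.068]),R),(w([-.19,-.02,.068]),R)])
E
```

```text
[0.106, -0.024, 0.116, 0.126, 0.183, -0.878] mm/deg 79 27 [1.11, 0.15, 1.74, -0.82, 1.75, -1.18]
[0.093, 0.03, 0.125, 0.126, 0.183, -0.878] mm/deg 79 27 [1.09, 0.14, 1.89, -0.86, 1.75, -1.56]
[0.056, 0.074, 0.129, 0.126, 0.183, -0.878] mm/deg 79 27 [1.08, 0.13, 2.06, -0.92, 1.72, -1.91]
[0.004, 0.096, 0.126, 0.126, 0.183, -0.878] mm/deg 79 27 [1.07, 0.12, 2.25, -1.01, 1.67, -2.24]
[-0.306, -0.0, 0.241, 0.0, -0.0, 0.0] mm/deg 195 0 [0.93, 0.48, 2.32, -1.15, 1.4, -1.89]
[0.024, 0.0, 0.076, -0.0, 0.0, -0.0] mm/deg 40 0 [0.84, 0.47, 2.35, -1.24, 1.36, -1.89]
```

```bash
python3 - <<'E'
from kin import *
q0=np.array([.84,.47,2.35,-1.24,1.36,-.33])
for x in(-.175,-.13):
  for phi in(.3,.45,.6):
    for yaw in(0,.25):
      o=ik(w([x,-.02,.07]),tool(phi,-1,yaw),q0,1);print(x,phi,yaw,o[0].round(2).tolist() if o else None)
E
```

```text
-0.175 0.3 0 [0.8, 0.46, 2.36, -1.28, 1.35, -0.32]
-0.175 0.3 0.25 None
-0.175 0.45 0 [0.75, 0.33, 2.38, -1.23, 1.23, -0.45]
-0.175 0.45 0.25 None
-0.175 0.6 0 [0.69, 0.21, 2.4, -1.16, 1.11, -0.61]
-0.175 0.6 0.25 None
-0.13 0.3 0 None
-0.13 0.3 0.25 None
-0.13 0.45 0 None
-0.13 0.45 0.25 None
-0.13 0.6 0 [0.57, 0.2, 2.41, -1.25, 1.06, -0.63]
-0.13 0.6 0.25 None
```

```bash
python3 - <<'E'
from kin import *
for x in(-.175,-.13):
  for phi in(.2,.4,.6):
    for yaw in(-.4,-.2,.2,.5):
      o=ik(w([x,-.02,.07]),tool(phi,-1,yaw),None,12);print(x,phi,yaw,[a.round(2).tolist() for a in o])
E
```

```text
-0.175 0.2 -0.4 [[0.71, 0.65, 2.09, -1.01, 1.58, -0.35]]
-0.175 0.2 -0.2 [[0.77, 0.6, 2.21, -1.14, 1.5, -0.31]]
-0.175 0.2 0.2 []
-0.175 0.2 0.5 []
-0.175 0.4 -0.4 [[0.68, 0.5, 2.14, -0.96, 1.44, -0.45]]
-0.175 0.4 -0.2 [[0.73, 0.44, 2.25, -1.09, 1.35, -0.43]]
-0.175 0.4 0.2 []
-0.175 0.4 0.5 []
-0.175 0.6 -0.4 [[0.62, 0.36, 2.17, -0.89, 1.3, -0.57]]
-0.175 0.6 -0.2 [[0.66, 0.29, 2.28, -1.01, 1.21, -0.59]]
-0.175 0.6 0.2 []
-0.175 0.6 0.5 []
-0.13 0.2 -0.4 [[0.63, 0.64, 2.1, -1.09, 1.55, -0.36]]
-0.13 0.2 -0.2 [[0.68, 0.59, 2.23, -1.23, 1.47, -0.31]]
-0.13 0.2 0.2 []
-0.13 0.2 0.5 []
-0.13 0.4 -0.4 [[0.59, 0.49, 2.14, -1.03, 1.4, -0.47]]
-0.13 0.4 -0.2 [[0.63, 0.43, 2.27, -1.18, 1.31, -0.45]]
-0.13 0.4 0.2 []
-0.13 0.4 0.5 []
-0.13 0.6 -0.4 [[0.53, 0.36, 2.18, -0.95, 1.26, -0.6]]
-0.13 0.6 -0.2 [[0.56, 0.28, 2.29, -1.09, 1.16, -0.62]]
-0.13 0.6 0.2 []
-0.13 0.6 0.5 []
```

```bash
python3 - <<'E'
from kin import *
R=tool(.7,-1)@E('z',-np.pi/2)
plan([(w([-.27,-.02,.22]),R),(w([-.22,-.02,.058]),R),(w([-.155,-.02,.058]),R)])
print(ik(w([-.118,-.02,.064]),tool(.7,-1),None,10))
E
```

```text
[0.109, -0.023, 0.137, -0.05, 0.05, -0.878] mm/deg 88 26 [1.09, 0.07, 1.79, -0.79, 1.65, -1.21]
[0.105, 0.023, 0.14, -0.05, 0.05, -0.878] mm/deg 88 26 [1.03, -0.01, 1.97, -0.78, 1.56, -1.65]
[0.081, 0.063, 0.143, -0.05, 0.05, -0.878] mm/deg 88 26 [0.95, -0.07, 2.12, -0.8, 1.48, -2.09]
[0.042, 0.088, 0.147, -0.05, 0.05, -0.878] mm/deg 88 26 [0.87, -0.11, 2.27, -0.84, 1.39, -2.52]
[-0.183, 0.0, 0.285, -0.0, 0.0, 0.0] mm/deg 170 0 [0.75, 0.17, 2.39, -1.03, 1.08, -2.23]
[0.084, -0.0, 0.099, -0.0, 0.0, 0.0] mm/deg 65 0 [0.58, 0.16, 2.4, -1.14, 1.0, -2.28]
[array([ 0.48752942,  0.14499924,  2.40398372, -1.19873907,  0.95615578,
       -0.7481573 ])]
```

```bash
python3 - <<'E'
from kin import *
R=tool(.7,-1)@E('z',np.pi/2)
plan([(w([-.27,-.02,.22]),R),(w([-.22,-.02,.058]),R),(w([-.155,-.02,.058]),R)])
E
```

```text
[0.145, -0.031, 0.182, 0.061, 0.062, 0.826] mm/deg 118 25 [1.09, 0.07, 1.85, -0.82, 1.64, -0.28]
[0.115, -0.082, 0.188, 0.061, 0.062, 0.826] mm/deg 118 25 [1.0, -0.03, 2.07, -0.82, 1.53, 0.19]
[0.065, -0.115, 0.195, 0.061, 0.062, 0.826] mm/deg 118 25 [0.87, -0.11, 2.27, -0.84, 1.39, 0.62]
[0.183, 0.0, 0.285, 0.0, -0.0, -0.0] mm/deg 170 0 [0.75, 0.17, 2.39, -1.03, 1.08, 0.91]
[-0.084, -0.0, 0.099, 0.0, 0.0, -0.0] mm/deg 65 0 [0.58, 0.16, 2.4, -1.14, 1.0, 0.86]
```

>>> {"name": "step_arm", "arguments": {
  "series": [
    {"grip": -1, "x": 0.048, "y": -0.01, "z": 0.06, "ax": 0.02, "ay": 0.02, "az": 0.27},
    {"grip": -1, "x": 0.097, "y": -0.02, "z": 0.12, "ax": 0.04, "ay": 0.04, "az": 0.54},
    {"grip": -1, "x": 0.145, "y": -0.031, "z": 0.182, "ax": 0.061, "ay": 0.062, "az": 0.826},
    {"grip": -1, "x": 0.145, "y": -0.031, "z": 0.182, "ax": 0.061, "ay": 0.062, "az": 0.826},
    {"grip": -1, "x": 0.145, "y": -0.031, "z": 0.182, "ax": 0.061, "ay": 0.062, "az": 0.826}
  ]
}}

```text
time: 2.4
tool_pos: [0.4157, 0.3042, 0.348]
tcp_rot: [0.084, 2.396, -0.877]
wrist_force: [0.4, 0.8, 0.7]
width: 0.998
grip_force: 0.0
```

>>> {"name": "step_arm", "arguments": {
  "series": [
    {"grip": -1, "x": 0.038, "y": -0.027, "z": 0.06, "ax": 0.02, "ay": 0.02, "az": 0.27},
    {"grip": -1, "x": 0.077, "y": -0.054, "z": 0.12, "ax": 0.04, "ay": 0.04, "az": 0.54},
    {"grip": -1, "x": 0.115, "y": -0.082, "z": 0.188, "ax": 0.061, "ay": 0.062, "az": 0.826},
    {"grip": -1, "x": 0.115, "y": -0.082, "z": 0.188, "ax": 0.061, "ay": 0.062, "az": 0.826},
    {"grip": -1, "x": 0.115, "y": -0.082, "z": 0.188, "ax": 0.061, "ay": 0.062, "az": 0.826}
  ]
}}

```text
time: 2.9
tool_pos: [0.4057, 0.2088, 0.2839]
tcp_rot: [0.606, 2.265, -0.707]
wrist_force: [0.8, 0.9, 1.1]
width: 1.002
grip_force: 0.0
```

```bash
python3 - <<'E'
from kin import *
R=tool(.7,-1)@E('z',np.pi/2)
plan([(w([-.27,-.02,.22]),R),(w([-.22,-.02,.058]),R),(w([-.155,-.02,.058]),R)])
E
```

```text
[0.062, -0.12, 0.195, 0.059, 0.069, 0.846] mm/deg 119 26 [0.87, -0.11, 2.27, -0.84, 1.39, 0.62]
[0.183, -0.0, 0.285, 0.0, 0.0, -0.0] mm/deg 170 0 [0.75, 0.17, 2.39, -1.03, 1.08, 0.91]
[-0.084, -0.0, 0.099, 0.0, 0.0, -0.0] mm/deg 65 0 [0.58, 0.16, 2.4, -1.14, 1.0, 0.86]
```

>>> {"name": "step_arm", "arguments": {
  "series": [
    {"grip": -1, "x": 0.02, "y": -0.04, "z": 0.065, "ax": 0.02, "ay": 0.02, "az": 0.28},
    {"grip": -1, "x": 0.04, "y": -0.08, "z": 0.13, "ax": 0.04, "ay": 0.045, "az": 0.56},
    {"grip": -1, "x": 0.062, "y": -0.12, "z": 0.195, "ax": 0.059, "ay": 0.069, "az": 0.846},
    {"grip": -1, "x": 0.062, "y": -0.12, "z": 0.195, "ax": 0.059, "ay": 0.069, "az": 0.846},
    {"grip": -1, "x": 0.062, "y": -0.12, "z": 0.195, "ax": 0.059, "ay": 0.069, "az": 0.846},
    {"grip": -1, "x": 0.062, "y": -0.12, "z": 0.195, "ax": 0.059, "ay": 0.069, "az": 0.846}
  ]
}}

```text
time: 3.5
tool_pos: [0.3961, 0.1112, 0.2212]
tcp_rot: [1.097, 2.048, -0.508]
wrist_force: [-0.0, 1.2, 0.4]
width: 1.002
grip_force: 0.0
```

>>> {"name": "step_arm", "arguments": {
  "series": [
    {"grip": -1, "x": 0.036, "y": 0, "z": 0.057, "ax": 0, "ay": 0, "az": 0},
    {"grip": -1, "x": 0.073, "y": 0, "z": 0.114, "ax": 0, "ay": 0, "az": 0},
    {"grip": -1, "x": 0.11, "y": 0, "z": 0.171, "ax": 0, "ay": 0, "az": 0},
    {"grip": -1, "x": 0.147, "y": 0, "z": 0.228, "ax": 0, "ay": 0, "az": 0},
    {"grip": -1, "x": 0.183, "y": 0, "z": 0.285, "ax": 0, "ay": 0, "az": 0},
    {"grip": -1, "x": 0.183, "y": 0, "z": 0.285, "ax": 0, "ay": 0, "az": 0},
    {"grip": -1, "x": 0.183, "y": 0, "z": 0.285, "ax": 0, "ay": 0, "az": 0}
  ]
}}

```text
time: 4.2
tool_pos: [0.423, 0.0679, 0.0582]
tcp_rot: [1.096, 2.048, -0.513]
wrist_force: [0.3, 0.8, -0.6]
width: 1.001
grip_force: 0.0
```

```bash
python3 - <<'E'
from kin import *
R=tool(.7,-1)@E('z',np.pi/2)
print(bot.read_state()['q'].round(2))
plan([(w([-.165,-.02,.058]),R),(w([-.150,-.02,.058]),R)])
shot('side','s2.png',(230,60,480,300),2.4)
E
```

```text
[ 0.75  0.18  2.38 -1.03  1.08  0.91]
[-0.071, -0.0, 0.085, -0.002, 0.003, 0.002] mm/deg 55 0 [0.61, 0.16, 2.4, -1.12, 1.01, 0.87]
[-0.019, -0.0, 0.023, -0.0, 0.0, 0.0] mm/deg 15 0 [0.57, 0.16, 2.4, -1.15, 0.99, 0.86]
```

View pics/s2.png

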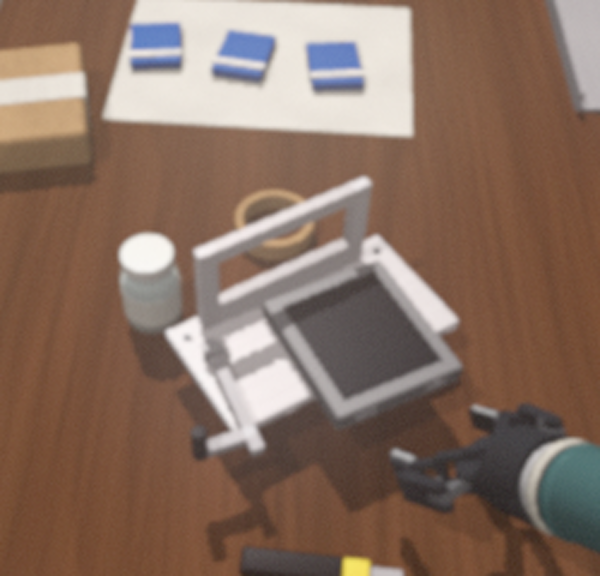

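The open gripper stands behind the case's near edge, with finger tips at (400,457) and (482,412). The cutter, jar and tape are clear. I'll push slowly.

>>> {"name": "step_arm", "arguments": {
  "series": [
    {"grip": -1, "x": -0.02, "y": 0, "z": 0.024, "ax": 0, "ay": 0, "az": 0},
    {"grip": -1, "x": -0.033, "y": 0, "z": 0.04, "ax": 0, "ay": 0, "az": 0},
    {"grip": -1, "x": -0.043, "y": 0, "z": 0.051, "ax": 0, "ay": 0, "az": 0},
    {"grip": -1, "x": -0.052, "y": 0, "z": 0.062, "ax": 0, "ay": 0, "az": 0},
    {"grip": -1, "x": -0.06, "y": 0, "z": 0.072, "ax": 0, "ay": 0, "az": 0},
    {"grip": -1, "x": -0.066, "y": 0, "z": 0.079, "ax": 0, "ay": 0, "az": 0},
    {"grip": -1, "x": -0.071, "y": 0, "z": 0.085, "ax": 0, "ay": 0, "az": 0}
  ]
}}

```text
time: 4.95
tool_pos: [0.4524, 0.0199, 0.0572]
tcp_rot: [1.099, 2.048, -0.514]
wrist_force: [-3.0, 2.0, 2.0]
width: 1.003
grip_force: 1.5
```

>>> {"name": "step_arm", "arguments": {
  "series": [
    {"grip": -1, "x": -0.003, "y": 0, "z": 0.003, "ax": 0, "ay": 0, "az": 0},
    {"grip": -1, "x": -0.006, "y": 0, "z": 0.007, "ax": 0, "ay": 0, "az": 0},
    {"grip": -1, "x": -0.008, "y": 0, "z": 0.01, "ax": 0, "ay": 0, "az": 0}
  ]
}}

```text
time: 5.25
tool_pos: [0.4563, 0.0151, 0.0571]
tcp_rot: [1.098, 2.048, -0.513]
wrist_force: [-1.8, 2.9, 2.3]
width: 0.998
grip_force: 1.7
```

>>> {"name": "step_arm", "arguments": {
  "series": [
    {"grip": -1, "x": -0.0025, "y": 0, "z": 0.003, "ax": 0, "ay": 0, "az": 0},
    {"grip": -1, "x": -0.005, "y": 0, "z": 0.006, "ax": 0, "ay": 0, "az": 0}
  ]
}}

```text
time: 5.45
tool_pos: [0.4583, 0.013, 0.0569]
tcp_rot: [1.1, 2.049, -0.51]
wrist_force: [-23.5, 25.2, 17.7]
width: 1.001
grip_force: 17.5
```

>>> {"name": "step_arm", "arguments": {
  "series": [
    {"grip": -1, "x": -0.0025, "y": 0, "z": 0.003, "ax": 0, "ay": 0, "az": 0},
    {"grip": -1, "x": -0.005, "y": 0, "z": 0.006, "ax": 0, "ay": 0, "az": 0}
  ]
}}

```text
time: 5.65
tool_pos: [0.4587, 0.0127, 0.0566]
tcp_rot: [1.105, 2.052, -0.505]
wrist_force: [-57.9, 58.8, 42.8]
width: 0.999
grip_force: 40.8
```

```bash
cat >> h.py <<'E'
def inS(X):
    s=load(); return SR().T@(np.asarray(X)-[s[0],s[1],0])
E
python3 - <<'E'
from h import *
s=bot.read_state();print(inS(s['tool_pos']).round(4),SR().T@s['wrist_force'])
E
```

```text
[-0.1543 -0.0206  0.0566] [-80.99650123 -15.66418504  42.79469045]
```

>>> {"name": "step_arm", "arguments": {
  "series": [
    {"grip": -1, "x": 0.01, "y": 0, "z": -0.012, "ax": 0, "ay": 0, "az": 0},
    {"grip": -1, "x": 0.04, "y": 0, "z": -0.047, "ax": 0, "ay": 0, "az": 0},
    {"grip": -1, "x": 0.091, "y": 0, "z": -0.107, "ax": 0, "ay": 0, "az": 0},
    {"grip": -1, "x": 0.091, "y": 0, "z": -0.107, "ax": 0, "ay": 0, "az": 0},
    {"grip": -1, "x": 0.091, "y": 0, "z": -0.107, "ax": 0, "ay": 0, "az": 0}
  ]
}}

```text
time: 6.15
tool_pos: [0.4217, 0.0678, 0.0567]
tcp_rot: [1.095, 2.049, -0.512]
wrist_force: [0.2, 0.3, -0.2]
width: 0.994
grip_force: 0.0
```

```bash
python3 - <<'E'
from kin import *
R=tool(.7,-1)
shot('side','s3.png',(290,125,440,255),4)
s=bot.read_state();print(inS(s['tool_pos']).round(3),s['wrist_force'])
plan([(w([-.215,-.02,.064]),R),(w([-.118,-.02,.062]),R)])
E
```

```text
[-0.22  -0.021  0.057] [-0.11783893  0.07999456 -0.17705889]
[-0.004, 0.001, -0.0, -0.001, 0.0, -0.749] mm/deg 2 22 [0.75, 0.17, 2.39, -1.03, 1.08, 0.52]
[-0.004, -0.001, -0.0, -0.001, 0.0, -0.749] mm/deg 2 22 [0.74, 0.17, 2.39, -1.03, 1.08, 0.12]
[-0.004, -0.003, -0.0, -0.001, 0.0, -0.749] mm/deg 2 22 [0.74, 0.16, 2.39, -1.03, 1.08, -0.28]
[-0.002, -0.004, -0.0, -0.001, 0.0, -0.749] mm/deg 2 22 [0.73, 0.16, 2.39, -1.03, 1.08, -0.68]
[-0.0, -0.122, 0.151, -0.0, 0.0, -0.0] mm/deg 97 0 [0.49, 0.15, 2.4, -1.2, 0.95, -0.74]
```

View pics/s3.png

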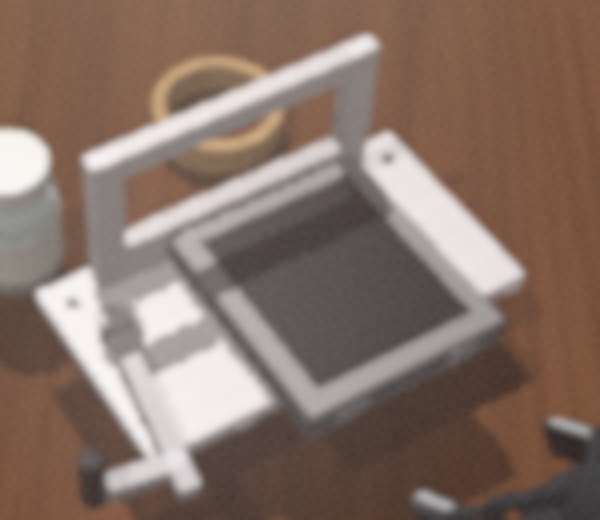

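The case is now square against the fence, with its near corners at (310,415) and (503,320). I'll roll the gripper to straddle the near edge.

>>> {"name": "step_arm", "arguments": {
  "series": [
    {"grip": -0.4, "x": -0.004, "y": 0, "z": 0, "ax": 0, "ay": 0, "az": -0.28},
    {"grip": -0.4, "x": -0.004, "y": 0, "z": 0, "ax": 0, "ay": 0, "az": -0.56},
    {"grip": -0.4, "x": -0.007, "y": -0.002, "z": 0, "ax": 0, "ay": 0, "az": -0.84},
    {"grip": -0.4, "x": -0.007, "y": -0.002, "z": 0, "ax": 0, "ay": 0, "az": -1},
    {"grip": -0.4, "x": -0.007, "y": -0.002, "z": 0, "ax": 0, "ay": 0, "az": -1}
  ]
}}

```text
time: 6.7
tool_pos: [0.422, 0.0632, 0.0593]
tcp_rot: [0.55, 2.334, -0.768]
wrist_force: [0.1, -0.4, 0.1]
width: 0.699
grip_force: 0.0
```

>>> {"name": "step_arm", "arguments": {
  "series": [
    {"grip": -0.4, "x": -0.004, "y": 0, "z": 0, "ax": 0, "ay": 0, "az": -0.28},
    {"grip": -0.4, "x": -0.004, "y": 0, "z": 0, "ax": 0, "ay": 0, "az": -0.56},
    {"grip": -0.4, "x": -0.007, "y": -0.002, "z": 0, "ax": 0, "ay": 0, "az": -0.84},
    {"grip": -0.4, "x": -0.007, "y": -0.002, "z": 0, "ax": 0, "ay": 0, "az": -1},
    {"grip": -0.4, "x": -0.007, "y": -0.002, "z": 0, "ax": 0, "ay": 0, "az": -1}
  ]
}}

```text
time: 7.2
tool_pos: [0.4239, 0.0623, 0.062]
tcp_rot: [-0.075, 2.503, -0.993]
wrist_force: [0.5, -0.1, -0.0]
width: 0.699
grip_force: 0.0
```

>>> {"name": "step_arm", "arguments": {
  "series": [
    {"grip": -0.4, "x": 0, "y": 0, "z": 0, "ax": 0, "ay": 0, "az": -0.28},
    {"grip": -0.4, "x": 0, "y": 0, "z": 0, "ax": 0, "ay": 0, "az": -0.56},
    {"grip": -0.4, "x": 0, "y": 0, "z": 0, "ax": 0, "ay": 0, "az": -0.84},
    {"grip": -0.4, "x": 0, "y": 0, "z": 0, "ax": 0, "ay": 0, "az": -1},
    {"grip": -0.4, "x": 0, "y": 0, "z": 0, "ax": 0, "ay": 0, "az": -1}
  ]
}}

```text
time: 7.7
tool_pos: [0.4239, 0.0627, 0.0619]
tcp_rot: [-0.76, 2.535, -1.18]
wrist_force: [0.1, -0.1, 0.1]
width: 0.702
grip_force: 0.0
```

```bash
python3 - <<'E'
from kin import *
R=tool(.7,-1)
c=imaging.read_camera('side')
for u,v in((310,415),(503,320)):print(inS(ray(c,290+u/4,125+v/4,.084)).round(4))
s=bot.read_state();print(inS(s['tool_pos']).round(3),s['width'])
plan([(w([-.215,-.02,.062]),R),(w([-.119,-.02,.062]),R)])
E
```

```text
[-0.1588  0.0517  0.084 ]
[-0.1616 -0.0842  0.084 ]
[-0.215 -0.022  0.062] 0.7026973383796098
[-0.004, -0.0, 0.0, -0.002, -0.004, -0.008] mm/deg 2 0 [0.73, 0.16, 2.39, -1.03, 1.08, -0.68]
[0.0, -0.124, 0.147, 0.0, 0.0, 0.0] mm/deg 96 0 [0.49, 0.15, 2.4, -1.2, 0.96, -0.74]
```

>>> {"name": "step_arm", "arguments": {
  "series": [
    {"grip": -0.4, "x": -0.004, "y": -0.025, "z": 0.03, "ax": 0, "ay": 0, "az": 0},
    {"grip": -0.4, "x": -0.004, "y": -0.05, "z": 0.06, "ax": 0, "ay": 0, "az": 0},
    {"grip": -0.4, "x": -0.004, "y": -0.075, "z": 0.09, "ax": 0, "ay": 0, "az": 0},
    {"grip": -0.4, "x": -0.004, "y": -0.1, "z": 0.12, "ax": 0, "ay": 0, "az": 0},
    {"grip": -0.4, "x": -0.004, "y": -0.124, "z": 0.147, "ax": 0, "ay": 0, "az": 0},
    {"grip": -0.4, "x": -0.004, "y": -0.124, "z": 0.147, "ax": 0, "ay": 0, "az": 0},
    {"grip": -0.4, "x": -0.004, "y": -0.124, "z": 0.147, "ax": 0, "ay": 0, "az": 0}
  ]
}}

```text
time: 8.45
tool_pos: [0.4784, -0.0162, 0.062]
tcp_rot: [-0.76, 2.535, -1.18]
wrist_force: [-0.1, -0.1, 1.2]
width: 0.698
grip_force: 0.0
```

```bash
cat >> kin.py <<'E'
def C(a): return np.array([-.024*np.sin(a)-.16*np.cos(a),.06+.16*np.sin(a)])
def tcp(a,phi,s,h,y=-.019):
    zt=np.array([np.cos(phi),-np.sin(phi)]);n=np.array([np.sin(phi),np.cos(phi)]); q=C(a)+s*zt+h*n; return w([q[0],y,q[1]])
def arc(L):
    s=bot.read_state(); q=s['q']; p0=s['tool_pos'];R0=Ro.from_rotvec(s['tcp_rot']).as_matrix()
    for a,phi,S,h in L:
        p,R=tcp(a,phi,S,h),tool(phi,-1); o=ik(p,R,q0=q,n=1); q=o[0] if o else q
        print(round(a,2),rel(p,R,p0,R0).tolist(),q.round(2).tolist() if o else 'NOIK')
E
python3 - <<'E'
from kin import *
s=bot.read_state();print(inS(s['tool_pos']).round(4),s['wrist_force'])
arc([(a,.7,.03,.03) for a in np.arange(.05,.71,.05)])
E
```

```text
[-0.1193 -0.0202  0.062 ] [-0.07913197 -0.07066943  1.24213975]
0.05 [-0.002, -0.015, -0.011, -0.001, -0.005, -0.005] [0.49, 0.13, 2.4, -1.18, 0.96, -0.77]
0.1 [-0.002, -0.027, -0.023, -0.001, -0.005, -0.005] [0.49, 0.11, 2.4, -1.17, 0.97, -0.79]
0.15 [-0.002, -0.039, -0.033, -0.001, -0.005, -0.005] [0.49, 0.09, 2.4, -1.16, 0.98, -0.82]
0.2 [-0.002, -0.051, -0.043, -0.001, -0.005, -0.005] [0.49, 0.07, 2.39, -1.14, 0.99, -0.84]
0.25 [-0.002, -0.064, -0.052, -0.001, -0.005, -0.005] [0.49, 0.06, 2.39, -1.13, 1.0, -0.86]
0.3 [-0.002, -0.077, -0.06, -0.001, -0.005, -0.005] [0.49, 0.04, 2.39, -1.12, 1.0, -0.88]
0.35 [-0.002, -0.09, -0.068, -0.001, -0.005, -0.005] [0.48, 0.02, 2.38, -1.11, 1.01, -0.91]
0.4 [-0.002, -0.104, -0.075, -0.001, -0.005, -0.005] [0.48, 0.01, 2.38, -1.11, 1.02, -0.93]
0.45 [-0.003, -0.118, -0.081, -0.001, -0.005, -0.005] [0.47, -0.01, 2.38, -1.1, 1.02, -0.95]
0.5 [-0.003, -0.132, -0.086, -0.001, -0.005, -0.005] [0.47, -0.02, 2.37, -1.09, 1.03, -0.97]
0.55 [-0.003, -0.147, -0.09, -0.001, -0.005, -0.005] [0.46, -0.03, 2.37, -1.09, 1.03, -0.99]
0.6 [-0.003, -0.161, -0.094, -0.001, -0.005, -0.005] [0.45, -0.05, 2.36, -1.08, 1.03, -1.01]
0.65 [-0.003, -0.176, -0.097, -0.001, -0.005, -0.005] [0.44, -0.06, 2.36, -1.08, 1.03, -1.03]
0.7 [-0.003, -0.191, -0.098, -0.001, -0.005, -0.005] [0.43, -0.07, 2.35, -1.07, 1.03, -1.05]
```

>>> {"name": "step_arm", "arguments": {
  "series": [
    {"grip": -0.4, "x": -0.002, "y": -0.015, "z": -0.011, "ax": 0, "ay": 0, "az": 0},
    {"grip": -0.4, "x": -0.002, "y": -0.027, "z": -0.023, "ax": 0, "ay": 0, "az": 0},
    {"grip": -0.4, "x": -0.002, "y": -0.039, "z": -0.033, "ax": 0, "ay": 0, "az": 0},
    {"grip": -0.4, "x": -0.002, "y": -0.051, "z": -0.043, "ax": 0, "ay": 0, "az": 0},
    {"grip": -0.4, "x": -0.002, "y": -0.064, "z": -0.052, "ax": 0, "ay": 0, "az": 0},
    {"grip": -0.4, "x": -0.002, "y": -0.077, "z": -0.06, "ax": 0, "ay": 0, "az": 0},
    {"grip": -0.4, "x": -0.002, "y": -0.077, "z": -0.06, "ax": 0, "ay": 0, "az": 0}
  ]
}}

```text
time: 9.15
tool_pos: [0.4803, -0.0156, 0.1116]
tcp_rot: [-0.764, 2.533, -1.178]
wrist_force: [-4.6, 3.2, -2.0]
width: 0.702
grip_force: 2.1
```

```bash
python3 - <<'E'
from kin import *
s=bot.read_state();print(inS(s['tool_pos']).round(4),SR().T@s['wrist_force'])
shot('side','s4.png',(270,85,450,255),3.5)
arc([(a,.7,.03,.03) for a in np.arange(.35,.66,.05)])
E
```

```text
[-0.1187 -0.0182  0.1116] [-5.24093108 -2.02017918 -2.03386636]
0.35 [0.001, -0.014, -0.006, 0.001, -0.0, -0.001] [0.48, 0.02, 2.38, -1.11, 1.01, -0.91]
0.4 [0.001, -0.028, -0.013, 0.001, -0.0, -0.001] [0.48, 0.01, 2.38, -1.11, 1.02, -0.93]
0.45 [0.001, -0.042, -0.019, 0.001, -0.0, -0.001] [0.47, -0.01, 2.38, -1.1, 1.02, -0.95]
0.5 [0.001, -0.056, -0.024, 0.001, -0.0, -0.001] [0.47, -0.02, 2.37, -1.09, 1.03, -0.97]
0.55 [0.001, -0.071, -0.028, 0.001, -0.0, -0.001] [0.46, -0.03, 2.37, -1.09, 1.03, -0.99]
0.6 [0.001, -0.085, -0.032, 0.001, -0.0, -0.001] [0.45, -0.05, 2.36, -1.08, 1.03, -1.01]
0.65 [0.001, -0.1, -0.034, 0.001, -0.0, -0.001] [0.44, -0.06, 2.36, -1.08, 1.03, -1.03]
```

View pics/s4.png

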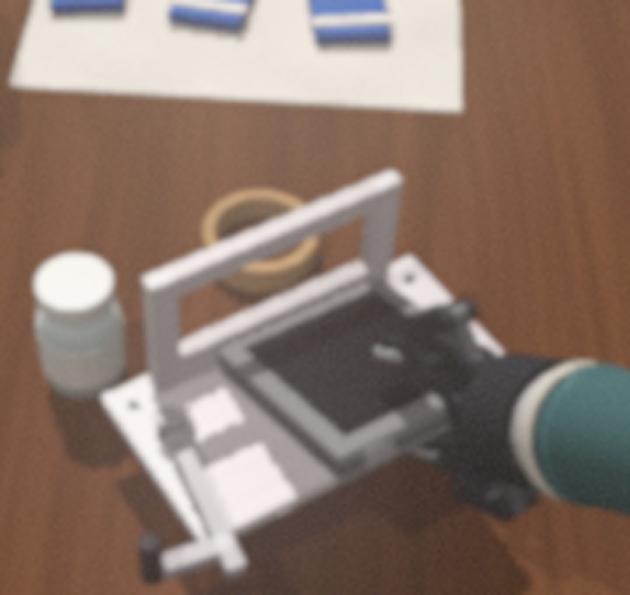

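The case is tilting up, with its near-left corner at (345,465). It is still square to the fence and its far edge is on the kerb, so I'll continue.

>>> {"name": "step_arm", "arguments": {
  "series": [
    {"grip": -0.4, "x": 0, "y": -0.014, "z": -0.006, "ax": 0, "ay": 0, "az": 0},
    {"grip": -0.4, "x": 0, "y": -0.028, "z": -0.013, "ax": 0, "ay": 0, "az": 0},
    {"grip": -0.4, "x": 0, "y": -0.042, "z": -0.019, "ax": 0, "ay": 0, "az": 0},
    {"grip": -0.4, "x": 0, "y": -0.056, "z": -0.024, "ax": 0, "ay": 0, "az": 0},
    {"grip": -0.4, "x": 0, "y": -0.071, "z": -0.028, "ax": 0, "ay": 0, "az": 0},
    {"grip": -0.4, "x": 0, "y": -0.085, "z": -0.032, "ax": 0, "ay": 0, "az": 0},
    {"grip": -0.4, "x": 0, "y": -0.1, "z": -0.034, "ax": 0, "ay": 0, "az": 0},
    {"grip": -0.4, "x": 0, "y": -0.1, "z": -0.034, "ax": 0, "ay": 0, "az": 0}
  ]
}}

```text
time: 10.0
tool_pos: [0.492, -0.0331, 0.1616]
tcp_rot: [-0.762, 2.533, -1.181]
wrist_force: [-0.9, 1.3, -0.0]
width: 0.703
grip_force: 0.9
```

```bash
python3 - <<'E'
from kin import *
s=bot.read_state();print(inS(s['tool_pos']).round(4),SR().T@s['wrist_force'])
arc([(.65,.7,.03,h) for h in(.026,.022,.018)]+[(a,a+.05*(1.3-a)/.6,.03,.018) for a in np.arange(.7,1.31,.1)])
E
```

```text
[-0.0977 -0.0182  0.1616] [-1.56712755 -0.0140709  -0.0056863 ]
0.65 [0.002, 0.012, -0.001, -0.004, -0.002, -0.003] [0.45, -0.05, 2.36, -1.08, 1.03, -1.02]
0.65 [0.002, 0.02, -0.001, -0.004, -0.002, -0.003] [0.45, -0.05, 2.36, -1.08, 1.03, -1.01]
0.65 [0.002, 0.028, -0.002, -0.004, -0.002, -0.003] [0.46, -0.04, 2.37, -1.08, 1.03, -1.0]
0.7 [0.002, 0.016, -0.002, -0.1, -0.002, -0.003] [0.42, -0.07, 2.35, -1.02, 1.01, -1.09]
0.8 [0.001, -0.007, 0.0, -0.275, -0.002, -0.004] [0.34, -0.12, 2.32, -0.91, 0.96, -1.26]
0.9 [0.001, -0.031, 0.005, -0.45, -0.002, -0.004] [0.26, -0.14, 2.28, -0.78, 0.93, -1.44]
1.0 [0.001, -0.054, 0.012, -0.625, -0.001, -0.004] [0.18, -0.15, 2.24, -0.64, 0.92, -1.62]
1.1 [0.001, -0.076, 0.023, -0.8, -0.001, -0.004] [0.1, -0.14, 2.19, -0.5, 0.93, -1.79]
1.2 [0.001, -0.097, 0.035, -0.975, -0.001, -0.004] [0.02, -0.12, 2.14, -0.37, 0.95, -1.95]
1.3 [0.001, -0.117, 0.051, -1.15, -0.001, -0.004] [-0.06, -0.08, 2.08, -0.26, 0.99, -2.09]
```

>>> {"name": "step_arm", "arguments": {
  "series": [
    {"grip": -0.2, "x": 0.001, "y": 0.008, "z": 0, "ax": 0, "ay": 0, "az": 0},
    {"grip": 0, "x": 0.001, "y": 0.018, "z": 0, "ax": 0, "ay": 0, "az": 0},
    {"grip": 0.15, "x": 0.001, "y": 0.028, "z": 0, "ax": 0, "ay": 0, "az": 0},
    {"grip": 0.15, "x": 0.001, "y": 0.028, "z": 0, "ax": 0, "ay": 0, "az": 0},
    {"grip": 0.15, "x": 0.001, "y": 0.016, "z": -0.002, "ax": -0.1, "ay": 0, "az": 0},
    {"grip": 0.15, "x": 0.001, "y": 0.004, "z": -0.001, "ax": -0.19, "ay": 0, "az": 0},
    {"grip": 0.15, "x": 0.001, "y": -0.007, "z": 0, "ax": -0.275, "ay": 0, "az": 0},
    {"grip": 0.15, "x": 0.001, "y": -0.019, "z": 0.002, "ax": -0.36, "ay": 0, "az": 0},
    {"grip": 0.15, "x": 0.001, "y": -0.031, "z": 0.005, "ax": -0.45, "ay": 0, "az": 0},
    {"grip": 0.15, "x": 0.001, "y": -0.031, "z": 0.005, "ax": -0.45, "ay": 0, "az": 0}
  ]
}}

```text
time: 11.0
tool_pos: [0.4986, -0.0437, 0.1721]
tcp_rot: [-0.811, 2.703, -0.892]
wrist_force: [-0.7, 1.5, 0.1]
width: 0.422
grip_force: 0.6
```

```bash
python3 - <<'E'
from kin import *
s=bot.read_state();print(inS(s['tool_pos']).round(4),SR().T@s['wrist_force'],s['grip_force'],s['width'])
shot('side','s5.png',(270,85,450,255),3)
arc([(a,a+.05*(1.3-a)/.6,.03,.018) for a in np.arange(.95,1.31,.05)])
E
```

```text
[-0.0853 -0.0186  0.1721] [-1.68120053  0.24481317  0.13827288] 0.6036810390651226 0.4218873826820511
0.95 [-0.0, -0.013, -0.001, -0.088, -0.003, -0.005] [0.22, -0.15, 2.26, -0.71, 0.93, -1.53]
1.0 [-0.0, -0.025, 0.001, -0.175, -0.003, -0.005] [0.18, -0.15, 2.24, -0.64, 0.92, -1.62]
1.05 [-0.0, -0.037, 0.003, -0.263, -0.003, -0.005] [0.14, -0.15, 2.22, -0.57, 0.92, -1.7]
1.1 [-0.0, -0.049, 0.005, -0.35, -0.003, -0.005] [0.1, -0.14, 2.19, -0.5, 0.93, -1.79]
1.15 [-0.0, -0.061, 0.009, -0.438, -0.002, -0.005] [0.06, -0.13, 2.17, -0.44, 0.94, -1.87]
1.2 [-0.0, -0.072, 0.013, -0.526, -0.002, -0.005] [0.02, -0.12, 2.14, -0.37, 0.95, -1.95]
1.25 [-0.0, -0.084, 0.018, -0.613, -0.002, -0.005] [-0.02, -0.1, 2.11, -0.31, 0.97, -2.02]
1.3 [-0.0, -0.095, 0.024, -0.701, -0.002, -0.005] [-0.06, -0.08, 2.08, -0.26, 0.99, -2.09]
```

View pics/s5.png

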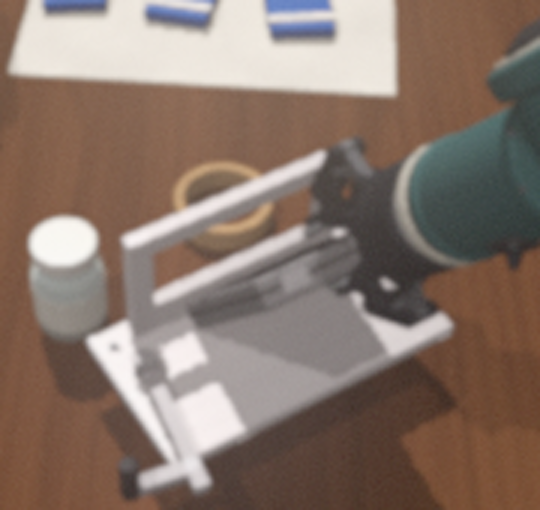

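The case is at about 50° and its far edge is still at the kerb. I'll continue.

>>> {"name": "step_arm", "arguments": {
  "series": [
    {"grip": 0.15, "x": 0, "y": -0.013, "z": -0.001, "ax": -0.088, "ay": 0, "az": 0},
    {"grip": 0.15, "x": 0, "y": -0.025, "z": 0.001, "ax": -0.175, "ay": 0, "az": 0},
    {"grip": 0.15, "x": 0, "y": -0.037, "z": 0.003, "ax": -0.263, "ay": 0, "az": 0},
    {"grip": 0.15, "x": 0, "y": -0.049, "z": 0.005, "ax": -0.35, "ay": 0, "az": 0},
    {"grip": 0.15, "x": 0, "y": -0.061, "z": 0.009, "ax": -0.438, "ay": 0, "az": 0},
    {"grip": 0.15, "x": 0, "y": -0.072, "z": 0.013, "ax": -0.526, "ay": 0, "az": 0},
    {"grip": 0.15, "x": 0, "y": -0.084, "z": 0.018, "ax": -0.613, "ay": 0, "az": 0},
    {"grip": 0.15, "x": 0, "y": -0.095, "z": 0.024, "ax": -0.7, "ay": 0, "az": 0},
    {"grip": 0.15, "x": 0, "y": -0.095, "z": 0.024, "ax": -0.7, "ay": 0, "az": 0}
  ]
}}

```text
time: 11.95
tool_pos: [0.5228, -0.0816, 0.1887]
tcp_rot: [-0.876, 2.912, -0.397]
wrist_force: [0.8, -0.6, 0.8]
width: 0.421
grip_force: 0.0
```

```bash
python3 - <<'E'
from kin import *
s=bot.read_state();print(inS(s['tool_pos']).round(4),SR().T@s['wrist_force'],s['grip_force'],s['width'])
arc([(a,a,.03,.017) for a in np.arange(1.32,1.58,.05)])
E
```

```text
[-0.0403 -0.0194  0.1887] [0.98833607 0.36206421 0.77909135] 0.0 0.42097599121299617
1.32 [-0.001, -0.003, -0.002, -0.037, -0.006, -0.004] [-0.07, -0.08, 2.07, -0.23, 1.0, -2.12]
1.37 [-0.001, -0.016, 0.0, -0.133, -0.006, -0.004] [-0.11, -0.05, 2.04, -0.18, 1.03, -2.19]
1.42 [-0.001, -0.028, 0.003, -0.228, -0.006, -0.004] [-0.15, -0.03, 2.01, -0.13, 1.06, -2.25]
1.47 [-0.001, -0.04, 0.006, -0.324, -0.006, -0.004] [-0.18, 0.0, 1.98, -0.08, 1.09, -2.3]
1.52 [-0.001, -0.053, 0.01, -0.419, -0.006, -0.005] [-0.21, 0.03, 1.95, -0.04, 1.13, -2.35]
1.57 [-0.001, -0.065, 0.015, -0.515, -0.006, -0.005] [-0.24, 0.06, 1.91, -0.0, 1.16, -2.4]
```

>>> {"name": "step_arm", "arguments": {
  "series": [
    {"grip": 0.15, "x": 0, "y": -0.003, "z": 0, "ax": -0.04, "ay": 0, "az": 0},
    {"grip": 0.15, "x": 0, "y": -0.01, "z": 0, "ax": -0.085, "ay": 0, "az": 0},
    {"grip": 0.15, "x": 0, "y": -0.016, "z": 0, "ax": -0.133, "ay": 0, "az": 0},
    {"grip": 0.15, "x": 0, "y": -0.022, "z": 0.001, "ax": -0.18, "ay": 0, "az": 0},
    {"grip": 0.15, "x": 0, "y": -0.028, "z": 0.003, "ax": -0.228, "ay": 0, "az": 0},
    {"grip": 0.15, "x": 0, "y": -0.034, "z": 0.004, "ax": -0.276, "ay": 0, "az": 0},
    {"grip": 0.15, "x": 0, "y": -0.04, "z": 0.006, "ax": -0.324, "ay": 0, "az": 0},
    {"grip": 0.15, "x": 0, "y": -0.047, "z": 0.008, "ax": -0.37, "ay": 0, "az": 0},
    {"grip": 0.15, "x": 0, "y": -0.053, "z": 0.01, "ax": -0.42, "ay": 0, "az": 0},
    {"grip": 0.15, "x": 0, "y": -0.058, "z": 0.012, "ax": -0.465, "ay": 0, "az": 0},
    {"grip": 0.15, "x": 0, "y": -0.063, "z": 0.014, "ax": -0.515, "ay": 0, "az": 0},
    {"grip": 0.15, "x": 0, "y": -0.063, "z": 0.014, "ax": -0.515, "ay": 0, "az": 0}
  ]
}}

```text
time: 13.15
tool_pos: [0.5408, -0.1084, 0.1905]
tcp_rot: [0.905, -3.007, -0.001]
wrist_force: [0.8, -0.6, 0.3]
width: 0.426
grip_force: 0.0
```

```bash
python3 - <<'E'
from kin import *
s=bot.read_state();print(inS(s['tool_pos']).round(4),SR().T@s['wrist_force'],s['grip_force'],s['width'])
a=shot('side','x.png',(270,65,450,255),3);b=shot('top','y.png',(255,145,415,295),3.8)
A=cv2.imread('pics/x.png')[:500,:400];B=cv2.resize(cv2.imread('pics/y.png'),(400,375));B=cv2.copyMakeBorder(B,0,125,0,0,0)
cv2.imwrite('pics/c6.png',np.hstack([A,B]))
arc([(np.pi/2,np.pi/2,.03,.017)])
E
```

```text
[-0.008  -0.0193  0.1905] [0.91255009 0.37164004 0.30210486] 0.0 0.42573351198069204
1.57 [-0.001, -0.004, 0.001, 0.001, -0.003, -0.003] [-0.24, 0.06, 1.91, -0.0, 1.16, -2.4]
```

View pics/c6.png

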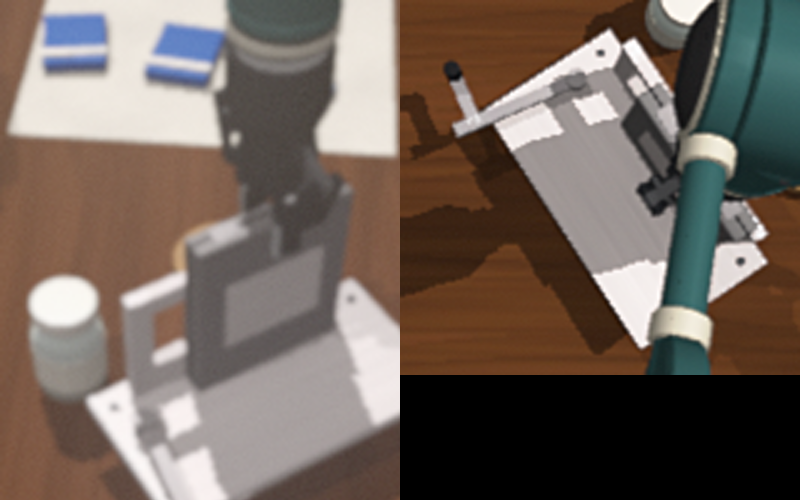

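The case stands upright at the fence with its underside (label) outward. I'll press it gently home.

>>> {"name": "step_arm", "arguments": {
  "series": [
    {"grip": 0.15, "x": 0, "y": -0.003, "z": 0, "ax": 0, "ay": 0, "az": 0},
    {"grip": 0.15, "x": 0, "y": -0.006, "z": 0, "ax": 0, "ay": 0, "az": 0}
  ]
}}

```text
time: 13.45
tool_pos: [0.5418, -0.1098, 0.1906]
tcp_rot: [0.907, -3.007, 0.001]
wrist_force: [-0.5, -0.1, -0.0]
width: 0.423
grip_force: 0.0
```

>>> {"name": "step_arm", "arguments": {
  "series": [
    {"grip": 0.15, "x": 0, "y": -0.003, "z": 0, "ax": 0, "ay": 0, "az": 0},
    {"grip": 0.15, "x": 0, "y": -0.005, "z": 0, "ax": 0, "ay": 0, "az": 0}
  ]
}}

```text
time: 13.65
tool_pos: [0.5419, -0.11, 0.1906]
tcp_rot: [0.906, -3.005, -0.007]
wrist_force: [-6.0, 8.7, 4.2]
width: 0.423
grip_force: 4.7
```

>>> {"name": "step_arm", "arguments": {
  "series": [
    {"grip": 0.15, "x": 0, "y": 0.007, "z": 0, "ax": 0, "ay": 0, "az": 0},
    {"grip": 0.15, "x": 0, "y": 0.014, "z": 0, "ax": 0, "ay": 0, "az": 0},
    {"grip": 0.15, "x": 0, "y": 0.014, "z": 0, "ax": 0, "ay": 0, "az": 0},
    {"grip": 0.15, "x": 0, "y": 0.014, "z": -0.03, "ax": 0, "ay": 0, "az": 0},
    {"grip": 0.15, "x": 0, "y": 0.014, "z": -0.08, "ax": 0, "ay": 0, "az": 0},
    {"grip": 0.15, "x": 0, "y": 0.014, "z": -0.15, "ax": 0, "ay": 0, "az": 0},
    {"grip": 0.15, "x": 0, "y": 0.014, "z": -0.2, "ax": 0, "ay": 0, "az": 0},
    {"grip": 0.15, "x": 0, "y": 0.014, "z": -0.2, "ax": 0, "ay": 0, "az": 0}
  ]
}}

```text
time: 14.45
tool_pos: [0.5425, -0.1071, 0.2972]
tcp_rot: [-0.904, 3.0, -0.009]
wrist_force: [0.3, 0.6, 0.8]
width: 0.423
grip_force: 0.0
```

```bash
cat >> kin.py <<'E'
def kp(th,gap,z):
    t=np.array([-np.sin(th),np.cos(th),0]); p=np.array([-.036,.11,0])+.116*np.array([np.cos(th),np.sin(th),0])-gap*t; p[2]=z
    zt=np.array([0,0,-1.]); y=-t; return w(p),SR()@np.c_[np.cross(y,zt),y,zt]
E
python3 - <<'E'
from kin import *
s=bot.read_state();print(inS(s['tool_pos']).round(4))
shot('side','s7.png',(270,65,450,255),3)
th=4.268-1.76
p,R=kp(th,.034,.27)
plan([(p,R),kp(th,.034,.077),kp(th+.5,.0225,.077),kp(th+1,.0225,.077),kp(th+1.5,.0225,.077),kp(th+1.76,.0225,.077)])
E
```

```text
[-0.0082 -0.0171  0.2972]
[-0.09, 0.04, 0.01, 0.0, 0.003, 0.842] mm/deg 49 25 [-0.16, 0.03, 1.76, -0.0, 1.34, -1.87]
[-0.064, 0.075, 0.01, 0.0, 0.003, 0.842] mm/deg 49 25 [-0.08, 0.08, 1.72, -0.0, 1.34, -1.35]
[-0.026, 0.095, 0.01, 0.0, 0.003, 0.842] mm/deg 49 25 [-0.01, 0.13, 1.67, -0.0, 1.34, -0.84]
[0.017, 0.097, 0.01, 0.0, 0.003, 0.842] mm/deg 49 25 [0.05, 0.19, 1.61, -0.0, 1.34, -0.34]
[0.057, 0.08, 0.01, 0.0, 0.003, 0.842] mm/deg 49 25 [0.11, 0.25, 1.55, 0.0, 1.34, 0.16]
[0.0, 0.0, 0.386, 0.0, 0.0, -0.0] mm/deg 193 0 [0.11, 0.4, 1.73, -0.0, 1.02, 0.16]
[-0.007, -0.14, 0.0, 0.0, 0.0, -0.955] mm/deg 70 29 [0.12, 0.28, 1.88, -0.0, 0.97, -0.33]
[-0.007, -0.117, -0.0, 0.0, 0.0, -0.955] mm/deg 58 29 [0.09, 0.19, 2.0, -0.0, 0.95, -0.87]
[-0.007, -0.117, -0.0, -0.0, 0.0, -0.955] mm/deg 58 29 [-0.0, 0.13, 2.08, 0.0, 0.94, -1.46]
[0.004, -0.061, -0.0, -0.0, 0.0, -0.497] mm/deg 31 15 [-0.06, 0.11, 2.09, -0.0, 0.94, -1.78]
```

View pics/s7.png

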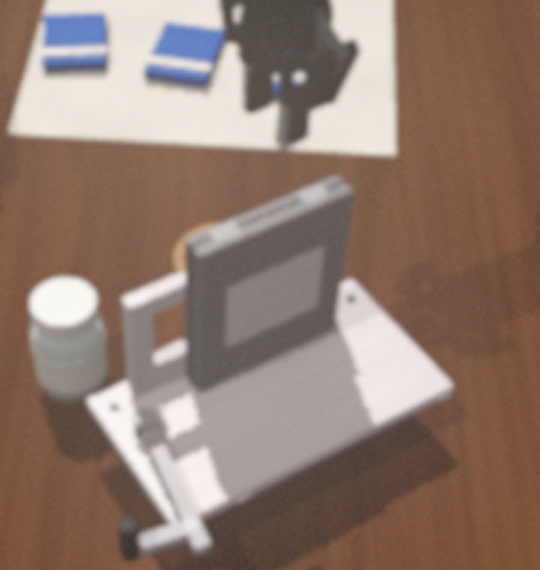

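The case stands freely and squarely against the fence, and the keeper is untouched with its knob at (130,540). I'll move over behind the knob with the fingers shut.

>>> {"name": "step_arm", "arguments": {
  "series": [
    {"grip": 1, "x": -0.03, "y": 0.013, "z": 0.003, "ax": 0, "ay": 0, "az": 0.28},
    {"grip": 1, "x": -0.06, "y": 0.027, "z": 0.006, "ax": 0, "ay": 0, "az": 0.56},
    {"grip": 1, "x": -0.09, "y": 0.04, "z": 0.01, "ax": 0, "ay": 0.003, "az": 0.842},
    {"grip": 1, "x": -0.09, "y": 0.04, "z": 0.01, "ax": 0, "ay": 0.003, "az": 0.842}
  ]
}}

```text
time: 14.9
tool_pos: [0.5658, -0.0633, 0.2839]
tcp_rot: [0.227, -3.128, -0.0]
wrist_force: [-0.6, 0.3, -0.0]
width: -0.004
grip_force: 0.0
```

>>> {"name": "step_arm", "arguments": {
  "series": [
    {"grip": 1, "x": -0.021, "y": 0.025, "z": 0.003, "ax": 0, "ay": 0, "az": 0.28},
    {"grip": 1, "x": -0.042, "y": 0.05, "z": 0.006, "ax": 0, "ay": 0, "az": 0.56},
    {"grip": 1, "x": -0.064, "y": 0.075, "z": 0.01, "ax": 0, "ay": 0.003, "az": 0.842},
    {"grip": 1, "x": -0.064, "y": 0.075, "z": 0.01, "ax": 0, "ay": 0.003, "az": 0.842}
  ]
}}

```text
time: 15.3
tool_pos: [0.5921, -0.0221, 0.2791]
tcp_rot: [-0.458, -3.102, 0.003]
wrist_force: [0.3, -0.1, 0.7]
width: -0.001
grip_force: 0.0
```

>>> {"name": "step_arm", "arguments": {
  "series": [
    {"grip": 1, "x": -0.009, "y": 0.032, "z": 0.003, "ax": 0, "ay": 0, "az": 0.28},
    {"grip": 1, "x": -0.018, "y": 0.064, "z": 0.006, "ax": 0, "ay": 0, "az": 0.56},
    {"grip": 1, "x": -0.026, "y": 0.095, "z": 0.01, "ax": 0, "ay": 0.003, "az": 0.842},
    {"grip": 1, "x": -0.026, "y": 0.095, "z": 0.01, "ax": 0, "ay": 0.003, "az": 0.842}
  ]
}}

```text
time: 15.7
tool_pos: [0.6182, 0.019, 0.2743]
tcp_rot: [-1.122, -2.928, 0.004]
wrist_force: [0.1, -0.8, -0.3]
width: -0.003
grip_force: 0.0
```

>>> {"name": "step_arm", "arguments": {
  "series": [
    {"grip": 1, "x": 0.006, "y": 0.032, "z": 0.003, "ax": 0, "ay": 0, "az": 0.28},
    {"grip": 1, "x": 0.012, "y": 0.064, "z": 0.006, "ax": 0, "ay": 0, "az": 0.56},
    {"grip": 1, "x": 0.017, "y": 0.097, "z": 0.01, "ax": 0, "ay": 0.003, "az": 0.842},
    {"grip": 1, "x": 0.017, "y": 0.097, "z": 0.01, "ax": 0, "ay": 0.003, "az": 0.842}
  ]
}}

```text
time: 16.1
tool_pos: [0.6446, 0.0603, 0.2695]
tcp_rot: [-1.733, -2.612, 0.006]
wrist_force: [-0.2, 0.1, -0.5]
width: -0.0
grip_force: 0.0
```

```bash
python3 - <<'E'
from kin import *
s=bot.read_state();print(inS(s['tool_pos']).round(4),s['width'])
th=4.268-1.76
plan([kp(th,.034,.27),kp(th,.034,.077)])
E
```

```text
[-0.091   0.1606  0.2695] -0.00047894012655423825
[0.053, 0.083, -0.001, -0.014, -0.004, 0.852] mm/deg 49 26 [0.11, 0.25, 1.55, 0.0, 1.34, 0.16]
[-0.0, -0.0, 0.386, 0.0, 0.0, -0.0] mm/deg 193 0 [0.11, 0.4, 1.73, -0.0, 1.02, 0.16]
```

>>> {"name": "step_arm", "arguments": {
  "series": [
    {"grip": 1, "x": 0.018, "y": 0.028, "z": 0, "ax": 0, "ay": 0, "az": 0.28},
    {"grip": 1, "x": 0.036, "y": 0.056, "z": 0, "ax": -0.007, "ay": 0, "az": 0.56},
    {"grip": 1, "x": 0.053, "y": 0.083, "z": 0, "ax": -0.014, "ay": -0.004, "az": 0.852},
    {"grip": 1, "x": 0.053, "y": 0.083, "z": 0, "ax": -0.014, "ay": -0.004, "az": 0.852},
    {"grip": 1, "x": 0.053, "y": 0.083, "z": 0, "ax": -0.014, "ay": -0.004, "az": 0.852}
  ]
}}

```text
time: 16.6
tool_pos: [0.6723, 0.0994, 0.2699]
tcp_rot: [2.271, 2.17, -0.001]
wrist_force: [0.3, 0.3, 1.0]
width: 0.001
grip_force: 0.0
```

>>> {"name": "step_arm", "arguments": {
  "series": [
    {"grip": 1, "x": 0, "y": 0, "z": 0.08, "ax": 0, "ay": 0, "az": 0},
    {"grip": 1, "x": 0, "y": 0, "z": 0.16, "ax": 0, "ay": 0, "az": 0},
    {"grip": 1, "x": 0, "y": 0, "z": 0.24, "ax": 0, "ay": 0, "az": 0},
    {"grip": 1, "x": 0, "y": 0, "z": 0.3, "ax": 0, "ay": 0, "az": 0},
    {"grip": 1, "x": 0, "y": 0, "z": 0.35, "ax": 0, "ay": 0, "az": 0},
    {"grip": 1, "x": 0, "y": 0, "z": 0.386, "ax": 0, "ay": 0, "az": 0},
    {"grip": 1, "x": 0, "y": 0, "z": 0.386, "ax": 0, "ay": 0, "az": 0}
  ]
}}

```text
time: 17.3
tool_pos: [0.6703, 0.0995, 0.0737]
tcp_rot: [-2.275, -2.163, 0.007]
wrist_force: [-1.2, -0.5, -0.4]
width: 0.002
grip_force: 0.0
```

```bash
cat >> kin.py <<'E'
def karc(ths,gap=.0225,z=.077):
    s=bot.read_state(); p0=s['tool_pos'];R0=Ro.from_rotvec(s['tcp_rot']).as_matrix();print(inS(p0).round(4),(SR().T@s['wrist_force']).round(1))
    for t in ths: print(round(t,2),rel(*kp(t,gap,z),p0,R0).tolist())
E
python3 - <<'E'
from kin import *
karc(np.arange(2.5,3.01,.1))
E
```

```text
[-0.1094  0.2036  0.0737] [-0.3 -1.3 -0.4]
2.5 [0.002, -0.017, -0.007, -0.01, 0.002, 0.008]
2.6 [0.006, -0.041, -0.006, -0.01, 0.002, -0.183]
2.7 [0.007, -0.064, -0.006, -0.01, 0.001, -0.374]
2.8 [0.006, -0.088, -0.006, -0.01, 0.001, -0.565]
2.9 [0.002, -0.111, -0.006, -0.01, 0.0, -0.756]
3.0 [-0.004, -0.134, -0.006, -0.01, -0.0, -0.947]
```

>>> {"name": "step_arm", "arguments": {
  "series": [
    {"grip": 1, "x": 0.002, "y": -0.017, "z": -0.006, "ax": 0, "ay": 0, "az": 0},
    {"grip": 1, "x": 0.006, "y": -0.041, "z": -0.006, "ax": 0, "ay": 0, "az": -0.18},
    {"grip": 1, "x": 0.007, "y": -0.064, "z": -0.006, "ax": 0, "ay": 0, "az": -0.37},
    {"grip": 1, "x": 0.006, "y": -0.088, "z": -0.006, "ax": 0, "ay": 0, "az": -0.56},
    {"grip": 1, "x": 0.002, "y": -0.111, "z": -0.006, "ax": 0, "ay": 0, "az": -0.75},
    {"grip": 1, "x": -0.004, "y": -0.134, "z": -0.006, "ax": 0, "ay": 0, "az": -0.95},
    {"grip": 1, "x": -0.004, "y": -0.134, "z": -0.006, "ax": 0, "ay": 0, "az": -0.95}
  ]
}}

```text
time: 18.0
tool_pos: [0.606, 0.1024, 0.0825]
tcp_rot: [1.673, 2.655, 0.004]
wrist_force: [-0.0, -0.1, 0.2]
width: -0.0
grip_force: 0.0
```

```bash
python3 - <<'E'
from kin import *
c=shot('side','x.png')
m=(c['img'].max(2)<45)[:,:350]; # knob is black
for th in (3.0,2.51):
    p=w([-.036+.116*np.cos(th),.11+.116*np.sin(th),.084]);u,v=proj(c,p).round().astype(int);print(th,u,v,c['img'][v-3:v+4:3,u-3:u+4:3].mean(2).astype(int).tolist())
karc(np.arange(3.1,3.51,.1))
E
```

```text
3.0 338 241 [[66, 60, 190], [41, 58, 178], [42, 45, 84]]
2.51 312 244 [[75, 62, 50], [90, 91, 90], [90, 87, 92]]
[-0.147   0.1526  0.0824] [0.1 0.9 0.2]
3.1 [0.003, -0.031, 0.011, 0.009, 0.004, -0.195]
3.2 [0.004, -0.055, 0.011, 0.008, 0.004, -0.386]
3.3 [0.003, -0.079, 0.011, 0.008, 0.004, -0.577]
3.4 [-0.001, -0.102, 0.01, 0.008, 0.005, -0.768]
3.5 [-0.007, -0.125, 0.01, 0.008, 0.005, -0.959]
```

>>> {"name": "step_arm", "arguments": {
  "series": [
    {"grip": 1, "x": 0.003, "y": -0.031, "z": 0.006, "ax": 0, "ay": 0, "az": -0.19},
    {"grip": 1, "x": 0.004, "y": -0.055, "z": 0.006, "ax": 0, "ay": 0, "az": -0.38},
    {"grip": 1, "x": 0.003, "y": -0.079, "z": 0.006, "ax": 0, "ay": 0, "az": -0.57},
    {"grip": 1, "x": -0.001, "y": -0.102, "z": 0.006, "ax": 0, "ay": 0, "az": -0.76},
    {"grip": 1, "x": -0.007, "y": -0.125, "z": 0.006, "ax": 0, "ay": 0, "az": -0.95},
    {"grip": 1, "x": -0.007, "y": -0.125, "z": 0.006, "ax": 0, "ay": 0, "az": -0.95}
  ]
}}

```text
time: 18.65
tool_pos: [0.5515, 0.0718, 0.078]
tcp_rot: [0.974, 2.984, 0.001]
wrist_force: [-0.2, -0.2, 0.2]
width: -0.0
grip_force: 0.0
```

```bash
python3 - <<'E'
from kin import *
karc(np.arange(3.6,4.01,.1))
E
```

```text
[-0.1522  0.0895  0.078 ] [ 0.1 -0.3  0.2]
3.6 [0.003, -0.021, 0.002, 0.003, 0.004, -0.201]
3.7 [0.004, -0.045, 0.002, 0.003, 0.004, -0.392]
3.8 [0.003, -0.069, 0.002, 0.003, 0.005, -0.583]
3.9 [-0.001, -0.092, 0.002, 0.002, 0.005, -0.774]
4.0 [-0.007, -0.115, 0.002, 0.002, 0.005, -0.965]
```

>>> {"name": "step_arm", "arguments": {
  "series": [
    {"grip": 1, "x": 0.003, "y": -0.021, "z": 0.002, "ax": 0, "ay": 0, "az": -0.19},
    {"grip": 1, "x": 0.004, "y": -0.045, "z": 0.002, "ax": 0, "ay": 0, "az": -0.38},
    {"grip": 1, "x": 0.003, "y": -0.069, "z": 0.002, "ax": 0, "ay": 0, "az": -0.57},
    {"grip": 1, "x": -0.001, "y": -0.092, "z": 0.002, "ax": 0, "ay": 0, "az": -0.76},
    {"grip": 1, "x": -0.007, "y": -0.115, "z": 0.002, "ax": 0, "ay": 0, "az": -0.96},
    {"grip": 1, "x": -0.007, "y": -0.115, "z": 0.002, "ax": 0, "ay": 0, "az": -0.96}
  ]
}}

```text
time: 19.25
tool_pos: [0.5212, 0.0232, 0.0767]
tcp_rot: [0.204, 3.132, 0.0]
wrist_force: [0.2, 0.4, -0.5]
width: 0.004
grip_force: 0.0
```

```bash
python3 - <<'E'
from kin import *
karc([4.05,4.1,4.15,4.2,4.23,4.26,4.28])
E
```

```text
[-0.1284  0.0373  0.0767] [-0.2  0.4 -0.5]
4.05 [0.003, -0.011, -0.001, 0.0, 0.006, -0.104]
4.1 [0.004, -0.023, -0.001, 0.0, 0.006, -0.2]
4.15 [0.005, -0.035, -0.001, 0.0, 0.006, -0.295]
4.2 [0.005, -0.047, -0.001, 0.0, 0.006, -0.391]
4.23 [0.005, -0.054, -0.001, -0.0, 0.006, -0.448]
4.26 [0.005, -0.061, -0.001, -0.0, 0.006, -0.505]
4.28 [0.004, -0.066, -0.001, -0.0, 0.006, -0.544]
```

>>> {"name": "step_arm", "arguments": {
  "series": [
    {"grip": 1, "x": 0.003, "y": -0.011, "z": 0, "ax": 0, "ay": 0, "az": -0.1},
    {"grip": 1, "x": 0.004, "y": -0.023, "z": 0, "ax": 0, "ay": 0, "az": -0.2},
    {"grip": 1, "x": 0.005, "y": -0.035, "z": 0, "ax": 0, "ay": 0, "az": -0.29},
    {"grip": 1, "x": 0.005, "y": -0.047, "z": 0, "ax": 0, "ay": 0, "az": -0.39},
    {"grip": 1, "x": 0.005, "y": -0.054, "z": 0, "ax": 0, "ay": 0, "az": -0.45},
    {"grip": 1, "x": 0.005, "y": -0.058, "z": 0, "ax": 0, "ay": 0, "az": -0.48},
    {"grip": 1, "x": 0.005, "y": -0.058, "z": 0, "ax": 0, "ay": 0, "az": -0.48}
  ]
}}

```text
time: 19.95
tool_pos: [0.515, -0.0045, 0.0762]
tcp_rot: [-0.191, 3.133, 0.0]
wrist_force: [0.0, -0.1, -0.4]
width: -0.003
grip_force: 0.0
```

>>> {"name": "step_arm", "arguments": {
  "series": [
    {"grip": 1, "x": 0, "y": -0.004, "z": 0, "ax": 0, "ay": 0, "az": 0},
    {"grip": 1, "x": 0, "y": -0.008, "z": 0, "ax": 0, "ay": 0, "az": 0},
    {"grip": 1, "x": 0, "y": -0.008, "z": 0, "ax": 0, "ay": 0, "az": 0}
  ]
}}

```text
time: 20.25
tool_pos: [0.5149, -0.008, 0.076]
tcp_rot: [-0.194, 3.134, 0.002]
wrist_force: [0.4, 3.9, 0.5]
width: 0.003
grip_force: 2.0
```

```bash
python3 - <<'E'
from kin import *
karc([4.268])
E
```

```text
[-0.106   0.0148  0.076 ] [-3.   2.4  0.5]
4.27 [-0.0, 0.001, -0.002, 0.002, 0.004, -0.036]
```

>>> {"name": "step_arm", "arguments": {
  "series": [
    {"grip": 1, "x": 0, "y": -0.003, "z": 0, "ax": 0, "ay": 0, "az": 0},
    {"grip": 1, "x": 0, "y": -0.003, "z": 0, "ax": 0, "ay": 0, "az": 0}
  ]
}}

```text
time: 20.45
tool_pos: [0.5149, -0.0082, 0.076]
tcp_rot: [-0.194, 3.134, 0.006]
wrist_force: [0.5, 9.4, 1.9]
width: -0.003
grip_force: 4.8
```

>>> {"name": "step_arm", "arguments": {
  "series": [
    {"grip": 1, "x": 0, "y": 0.02, "z": 0, "ax": 0, "ay": 0, "az": 0},
    {"grip": 1, "x": 0, "y": 0.04, "z": 0, "ax": 0, "ay": 0, "az": 0},
    {"grip": 1, "x": 0, "y": 0.05, "z": -0.05, "ax": 0, "ay": 0, "az": 0},
    {"grip": 1, "x": 0, "y": 0.06, "z": -0.15, "ax": 0, "ay": 0, "az": 0},
    {"grip": 1, "x": 0, "y": 0.1, "z": -0.25, "ax": 0, "ay": 0, "az": 0},
    {"grip": 1, "x": 0, "y": 0.3, "z": -0.35, "ax": 0, "ay": 0, "az": 0},
    {"grip": 1, "x": 0, "y": 0.4, "z": -0.4, "ax": 0, "ay": 0, "az": 0},
    {"grip": 1, "x": 0, "y": 0.4, "z": -0.4, "ax": 0, "ay": 0, "az": 0},
    {"grip": 1, "x": 0, "y": 0.4, "z": -0.4, "ax": 0, "ay": 0, "az": 0},
    {"grip": 1, "x": 0, "y": 0.4, "z": -0.4, "ax": 0, "ay": 0, "az": 0}
  ]
}}

```text
time: 21.45
tool_pos: [0.49, 0.1912, 0.278]
tcp_rot: [-0.202, 3.13, 0.002]
wrist_force: [0.6, -1.2, 0.9]
width: 0.002
grip_force: 0.0
```

```bash
python3 - <<'E'
from kin import *
s=bot.read_state();print(s['time'],inS(s['tool_pos']).round(3),s['wrist_force'].round(1))
# knob position by dark blob near the expected shut position, bright bar check, case top corners
for n in('side','top'):
    c=shot(n,'f_%s.png'%n); g=c['img'].max(2).astype(int)
    u,v=proj(c,w([-.086,.005,.084])).round().astype(int); print(n,'knob expected',u,v); print(g[v-14:v+15:2,u-14:u+15:2])
E
```

```text
21.45 [-0.286  0.104  0.278] [ 0.6 -1.2  0.9]
side knob expected 367 199
[[ 99 112 125 131 137 148 157 162 162 165 166 165 153  89  56]
 [132 140 137 130 121 136 159 165 165 165 166 166 163 126  64]
 [139 145 138 121 116 135 151 165 166 167 165 164 163 155 107]
 [120 130 135 133 142 160 155 156 159 165 164 165 164 166 152]
 [115 121 128 132 140 144  99  82 121 162 164 166 166 165 164]
 [156 145 124 130 135 115  69  61  95 159 166 166 164 165 165]
 [168 167 144 125 133 104  66  57 101 160 165 166 166 166 165]
 [168 167 161 135 122  96  63  61 110 155 155 154 163 166 164]
 [168 168 167 161 132  90  60  61 104 139 138 137 156 164 166]
 [168 169 166 167 152  91  61  66 110 137 137 138 155 165 165]
 [169 168 167 167 165 133  77  76 124 144 150 158 163 166 166]
 [169 167 167 167 165 165 143 137 157 164 165 165 166 165 166]
 [166 168 165 165 165 166 165 164 165 165 166 165 164 165 164]
 [168 167 166 166 167 166 168 166 165 165 164 164 166 164 165]
 [167 166 165 166 166 167 166 165 167 166 164 165 164 161 152]]
top knob expected 332 224
[[157 158 158 157 159 161 160 159 159 160 159 160 162 1
[... 190 characters left out ...]
8 120]
 [159 159 160 158 156 159 159 160 162 158 124 117 119 118 121]
 [157 160 159 159 157 158 162 148 135 120 117 119 119 111 122]
 [159 159 160 159 157 159 102  16  19  99 118 115 120 118 129]
 [161 157 160 159 159 137  23  26  20  82 117 121 121 133 156]
 [160 160 159 160 159 161  29  22  39 113 122 129 150 159 156]
 [160 160 159 160 159 163 134  79 114 124 130 160 159 157 160]
 [162 159 160 159 160 159 161 124 121 122 124 156 158 158 158]
 [158 160 157 160 159 160 159 143 118 123 120 148 157 158 158]
 [117 161 158 159 159 161 159 162 134 121 121 149 158 157 158]
 [ 43 147 159 158 160 159 159 159 143 131 130 152 160 156 157]
 [ 56  66 158 158 157 159 159 158 160 161 157 160 159 159 157]]
```

```bash
python3 - <<'E'
from h import *
a=cv2.imread('pics/s7.png').astype(int);b=cv2.resize(cv2.imread('pics/f_side.png')[65:255,270:450],None,fx=3,fy=3,interpolation=cv2.INTER_CUBIC).astype(int)
d=np.abs(a-b).max(2)
print('case upper',d[240:330,185:330].mean(),d[180:240,180:355].mean(),'jar',d[280:380,30:95].mean())
print(bot.finish_job())
E
```

```text
case upper 4.164827586206896 5.776095238095238 jar 1.243076923076923
the job is handed in; nothing more can be done
None
```

The job is handed in: the case stands upright against the fence with its underside facing away, the keeper is shut on its stop and the arm is clear. The jar, tape roll and cutter were not touched, and the clock read about 21 s of the 72 s allowed.

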